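# Drive home the axle pins of scaffold casters in a clamping jig

### The arm

A 7-joint arm with a two-finger parallel gripper is mounted at the origin on the work surface. World frame = base frame: x ahead of the robot, y to its left, z up, the work surface at z = 0. Lengths are in m, angles in rad, forces in N, time in s.
With the tool pointing down it reaches from about 0.425 to 0.875 m from the base axis. Payload 4.7 kg.
Tool frame: the origin (TCP) lies at the very end of the fingers, on their centre line; the grasp point (between the pads) lies 19 mm behind it; z points along the fingers, y is the line along which they close (so a half turn about z gives the same grasp; the last joint's range is limited). The gripper opens to 87 mm and grips with 3 to 60 N. Pads are 19 mm wide; open, the fingers measure 117 mm over their backs; the gripper's body (75 mm by 190 mm) begins 51 mm behind the grasp point.
Start: joints at [1.255, 0.321, -0.07, 1.45, 0.023, 1.371, -0.057], TCP at [0.21, -0.615, 0.223] pointing down, gripper open.
Joint ranges: [-2.86, 2.86], [-0.3, 2.09], [-1.38, 1.24], [0.06, 2.45], [-1.56, 4.7], [0.09, 2.05], [-2.69, 2.69]. Speed limits (rad/s): [2.57, 2.57, 3.14, 3.14, 3.14, 3.14, 3.14].

### API

Orientations are given as a rotation vector (axis times angle).
In Python, from bench import ctrl gives the robot as it stands.
- The arm moves only by the shell command python3 -m jog 'ROWS' [FORCE]. ROWS is JSON, a list that holds one entry, the list of rows, each a list of 7 numbers: the shift along the tool's x, y, z in mm, then the turn, a rotation vector about the tool's x, y, z in degrees, then the finger opening in mm, from 0 to 87. A call has 1 to 10 rows; each row is the pose to reach, as a shift and turn from the pose commanded when the call began, along the tool's axes at that moment; what a row does not reach only later rows make up. A row lasts 1/10 s, in which the tool goes at most 50 mm and 8.59 degrees, less where a joint would pass 70% of its speed; a pose out of reach is approached as far as the arm can. A call with a gripper value outside its range is refused whole. The fingers move at their own pace and stop on an object; FORCE is the grip in N (left out, the last holds). Time passes only in rows, so rows that repeat a pose let the fingers close. It gives the time, the measured TCP pose, the force, the opening and the grip force at its end, in the units of the state.
- ctrl.get_state(): the state, without advancing time (a new reading comes with each control period).
- ctrl.get_image(name): name is "scene" or "top"; returns a dict with "image" (420x560x3 uint8, red, green, blue), "depth" (420x560 float32, m along the optical axis (not along the pixel's ray), 0 where there is no reading), "fov_y" (degrees; the focal length in pixels is half the picture's height over the tangent of half this angle, whatever the lens; pixels are square), "cx", "cy" (the principal point, pixels), "k1" (the pictures are not rectified: a ray, as slopes to the right and down, at radius r is drawn at 1 + k1 r^2 times it, then the intrinsics apply), "rvec" (rotation vector, rad) and "tvec" (3), from world to camera coordinates, as OpenCV has them. Camera axes: x right, y down, z forward; pixel columns grow to the right and rows downward; lengths in m; the calibration is good to about 2 mm. A picture is of the moment at which its call begins.
- ctrl.close_job(): hands the job in; it is judged then, once.
The state is a dict: "time": time; "joint_positions": joint angles; "qd": joint speeds; "joint_torque": joint torques, N m; "position": TCP position; "tool_rot": TCP orientation; "ft_force": force on the tool from outside, world axes, zero at the start; "torque": the same for the moment, N m; "grip_width": opening from 0.0 (shut) to 1.0 (fully open); "grip_force": force on a finger pad.
Only numpy, scipy, OpenCV 4.12 (cv2) and the standard library are available. Lean on these libraries where they do the work, as an engineer would, in place of code of your own. Each camera call takes 0.05 s, during which the arm holds its last target. There are 200 camera calls.

### The job

Refit the axle pins of the two or three scaffold casters on the bench: lay every caster in the jig, pin head up, its stem in a fence slot and its shoulder up to the fence, slide the clamp bar up against the wheels and lock it with the knob; only then drive each pin fully home with the mallet, never with the gripper. Afterwards loosen the knob fully, draw the bar all the way back, lay the casters flat in the tray with their pins up and stand the mallet back on its pad on its striking face, leaving the can, tape and screwdriver alone.

Things in the scene. Friction and masses are not known exactly. Their poses are not given: they have to be found in the camera images.
- jig: the pinning jig, fixed to the bench: a dark steel bed 152 x 290 mm (x, y), 16 mm thick, with a 70 mm wide tail reaching 205 mm to its -x side. Origin at the underside of the bed, below the middle seat; x points from the knob to the fence, z up. An aluminium fence, 10 mm thick, stands across the bed with its face at x = +56 mm, its top 56 mm above the bench; it has three slots, 18 mm wide, open at the top, floor 26 mm above the bench, at y = -92, 0 and +92 mm
- seat_1 (a point): seat 1 of the jig, on top of the bed (16 mm above the bench) at jig x = 0, y = -92 mm, in front of a fence slot: a loaded caster's origin lies here, its stem (+x) through the slot, the shoulder of its swivel neck against the fence
- seat_2 (a point): seat 2 of the jig, on top of the bed (16 mm above the bench) at jig x = 0, y = 0 mm, in front of a fence slot: a loaded caster's origin lies here, its stem (+x) through the slot, the shoulder of its swivel neck against the fence
- seat_3 (a point): seat 3 of the jig, on top of the bed (16 mm above the bench) at jig x = 0, y = 92 mm, in front of a fence slot: a loaded caster's origin lies here, its stem (+x) through the slot, the shoulder of its swivel neck against the fence
- clamp_bar (a joint): travel of the clamp bar (m) along jig +x: 0 fully back, 0.050 at most; at 0.040 its face bears on the wheels of seated casters. The bar is steel, 270 mm across, 20 mm thick, its top 45 mm above the bench; its face is at jig x = -70 mm when fully back. A flat tongue runs back from it under the knob. It slides with about 3 N while the knob is loose; locked it holds at least 15 N
- bar_grip (a point): on the axis of the black upright handle post of the clamp bar, 52 mm above the bench (post round, 16 mm across, from 26 to 62 mm above the bench, 38 mm behind the bar's face); moves with the bar
- clamp_knob (a joint): turn of the clamp knob (rad), clockwise from above to tighten: 0 to 0.3 loose, 1.4 hard stop; from about 1.1 on the bar is locked. At 0 its wing lies along jig x. It turns with about 0.15 N m and stays where it is left
- knob_grip (a point): on the knob's vertical axis (jig x = -155 mm, y = 0), 56 mm above the bench: the black wing is 52 x 13 mm, from 40 to 66 mm above the bench, free below it on a thin neck; its x axis runs along the wing and turns with it
- caster_1: a scaffold caster lying on its side, axle upright (may be absent). Origin at its underside on the axle line; z up along the axle, x along the stem. Wheel 60 mm across, steel fork 28 mm wide (y) and 36 mm high from x = -14 to 40 mm, round swivel neck 27 mm across from 40 to 56 mm (its end is the shoulder), stem 12 mm across from 56 to 90 mm, its centre 18 mm up. About 0.28 kg. A good grip is across the fork's end at x = 36 mm
- caster_2: a scaffold caster lying on its side, axle upright (may be absent). Origin at its underside on the axle line; z up along the axle, x along the stem. Wheel 60 mm across, steel fork 28 mm wide (y) and 36 mm high from x = -14 to 40 mm, round swivel neck 27 mm across from 40 to 56 mm (its end is the shoulder), stem 12 mm across from 56 to 90 mm, its centre 18 mm up. About 0.28 kg. A good grip is across the fork's end at x = 36 mm
- caster_3: a scaffold caster lying on its side, axle upright (may be absent). Origin at its underside on the axle line; z up along the axle, x along the stem. Wheel 60 mm across, steel fork 28 mm wide (y) and 36 mm high from x = -14 to 40 mm, round swivel neck 27 mm across from 40 to 56 mm (its end is the shoulder), stem 12 mm across from 56 to 90 mm, its centre 18 mm up. About 0.28 kg. A good grip is across the fork's end at x = 36 mm
- pin_1 (a joint): how far the axle pin of caster 1 has been driven down (m): starts at 0 to 0.004, fully home at 0.012 (its head on the fork). It is a spring pin: it grips its bore, takes about 10 N to move and stays where it is left
- pin_2 (a joint): how far the axle pin of caster 2 has been driven down (m): starts at 0 to 0.004, fully home at 0.012 (its head on the fork). It is a spring pin: it grips its bore, takes about 10 N to move and stays where it is left
- pin_3 (a joint): how far the axle pin of caster 3 has been driven down (m): starts at 0 to 0.004, fully home at 0.012 (its head on the fork). It is a spring pin: it grips its bore, takes about 10 N to move and stays where it is left
- pin_top_1 (a point): top centre of the pin head (16 mm across, 4 mm thick) of caster 1, on the axle line: 52 mm above the caster's underside at joint 0, 40 mm when home
- pin_top_2 (a point): top centre of the pin head (16 mm across, 4 mm thick) of caster 2, on the axle line: 52 mm above the caster's underside at joint 0, 40 mm when home
- pin_top_3 (a point): top centre of the pin head (16 mm across, 4 mm thick) of caster 3, on the axle line: 52 mm above the caster's underside at joint 0, 40 mm when home
- mallet: the mallet, standing on one striking face with its handle level. Origin at the centre of that (lower) face; head black, 56 x 50 mm (x, y) and 100 mm high; handle wood, 22 mm wide (y) and 30 mm high, centred 52 mm up, pointing to -x from x = -28 to -178 mm. About 0.45 kg, centre of mass 10 mm from the head's middle
- pad: the mallet's grey rubber pad, fixed to the bench, 90 x 90 mm, 4 mm thick; origin at the centre of its underside
- tray_in (a point): centre of the inner floor (4 mm above the bench) of the fixed aluminium tray, inside 162 x 292 mm (x, y), walls 4 mm thick, 28 mm high; axes along its sides
- paint_can: a paint can, 88 mm across and 105 mm high, that must stay where it is
- tape_roll: a roll of tape, 96 mm across and 38 mm high, that must stay where it is
- screwdriver: a screwdriver lying on the bench, that must stay where it is

How it is judged:
On the way, in this order (a step that is already met when the one before it is completed fails the run):
1. every caster lies in a seat of the jig, up to the fence, the clamp bar bears on the wheels and the knob is tight (((distance between caster_1 and seat_1 below 0.008 m and angle between the x axis of caster_1 and the x axis of jig, either way round below 0.15 rad and angle between caster_1's own z axis and vertical below 0.12 rad) or (distance between caster_1 and seat_2 below 0.008 m and angle between the x axis of caster_1 and the x axis of jig, either way round below 0.15 rad and angle between caster_1's own z axis and vertical below 0.12 rad) or (distance between caster_1 and seat_3 below 0.008 m and angle between the x axis of caster_1 and the x axis of jig, either way round below 0.15 rad and angle between caster_1's own z axis and vertical below 0.12 rad)) and ((distance between caster_2 and seat_1 below 0.008 m and angle between the x axis of caster_2 and the x axis of jig, either way round below 0.15 rad and angle between caster_2's own z axis and vertical below 0.12 rad) or (distance between caster_2 and seat_2 below 0.008 m and angle between the x axis of caster_2 and the x axis of jig, either way round below 0.15 rad and angle between caster_2's own z axis and vertical below 0.12 rad) or (distance between caster_2 and seat_3 below 0.008 m and angle between the x axis of caster_2 and the x axis of jig, either way round below 0.15 rad and angle between caster_2's own z axis and vertical below 0.12 rad)) and ((distance between caster_3 and seat_1 below 0.008 m and angle between the x axis of caster_3 and the x axis of jig, either way round below 0.15 rad and angle between caster_3's own z axis and vertical below 0.12 rad) or (distance between caster_3 and seat_2 below 0.008 m and angle between the x axis of caster_3 and the x axis of jig, either way round below 0.15 rad and angle between caster_3's own z axis and vertical below 0.12 rad) or (distance between caster_3 and seat_3 below 0.008 m and angle between the x axis of caster_3 and the x axis of jig, either way round below 0.15 rad and angle between caster_3's own z axis and vertical below 0.12 rad)) and value of joint clamp_bar above 0.034 m and value of joint clamp_knob above 1 rad), for 0.2 s.
2. every pin has been driven fully home, the bar still clamped (value of joint each of pin_1, pin_2, pin_3 above 0.0098 m and value of joint clamp_knob above 0.9 rad), for 0.2 s.
At the end, for the whole second after the job is handed in: every caster lies flat (within 0.15 rad) and at rest on the tray's floor, its pin within 2.2 mm of fully home; the knob is looser than 0.4 rad, the clamp bar within 12 mm of fully back, and the mallet stands on its striking face, within 40 mm of the middle of its pad, at rest (x of caster_1 in the frame of tray_in between -0.085 and 0.085 m and y of caster_1 in the frame of tray_in between -0.15 and 0.15 m and z of each of caster_1, caster_2, caster_3 in the frame of tray_in below 0.008 m and angle between each of caster_1, caster_2, caster_3's own z axis and vertical below 0.15 rad and linear speed of each of caster_1, caster_2, caster_3, mallet below 0.02 m/s and x of caster_2 in the frame of tray_in between -0.085 and 0.085 m and y of caster_2 in the frame of tray_in between -0.15 and 0.15 m and x of caster_3 in the frame of tray_in between -0.085 and 0.085 m and y of caster_3 in the frame of tray_in between -0.15 and 0.15 m and value of joint each of pin_1, pin_2, pin_3 above 0.0098 m and value of joint clamp_knob below 0.4 rad and value of joint clamp_bar below 0.012 m and horizontal distance between mallet and pad below 0.04 m and angle between mallet's own z axis and vertical below 0.1 rad and height (world z) of mallet below 0.008 m); the robot touches nothing.
It fails at once if the mallet strikes a caster or its pin while the knob is loose ((contact force between mallet and caster_1 above 3 N or contact force between mallet and caster_2 above 3 N or contact force between mallet and caster_3 above 3 N) and value of joint clamp_knob below 0.8 rad).
It fails at once if the gripper or the arm pushes a pin (contact force between any of the fingers, the arm and pin_1 above 6 N or contact force between any of the fingers, the arm and pin_2 above 6 N or contact force between any of the fingers, the arm and pin_3 above 6 N).
It fails at once if the can, the tape or the screwdriver is disturbed (distance of any of paint_can, tape_roll, screwdriver from where it was at the start of the episode above 0.04 m).
Of caster_1, caster_2, caster_3 only 2 to 3 are there at a start; the rules pass over those that are not, and their reading is None.
At some moment in a run one of caster_1, caster_2, caster_3 may be knocked a few centimetres aside while the robot is not near it.
Once in a run the grip may slacken for a moment while it holds something.
It also fails if it takes over 210 s, if anything falls off the work surface, if the arm or the gripper's body presses on something with over 40 N, if the wrist force passes 120 N, or if a joint passes its speed limit or range.

## Working session

There is one attempt and no reset: what is moved stays moved. The work goes in short steps, Python scripts to look and compute and a shell command to move; the robot and the scene stay as the last step left them, time stands still between calls to the robot, and variables do not carry over. Pictures are saved under pics/ and viewed, at most 14 in all, crops included, and the job is handed in when it is done.

```bash
ls; mkdir -p pics; cat > h.py <<'E'
import numpy as np, cv2
from scipy.spatial.transform import Rotation as R
from bench import ctrl
def look(n,save=None):
    d=ctrl.get_image(n)
    if save: cv2.imwrite('pics/'+save,d['image'][:,:,::-1])
    return d
def cam(d):
    f=d['image'].shape[0]/2/np.tan(np.radians(d['fov_y'])/2)
    Rm=R.from_rotvec(d['rvec']).as_matrix(); t=np.array(d['tvec']); return f,Rm,t
def rays(d,uv):
    f,Rm,t=cam(d); K=np.array([[f,0,d['cx']],[0,f,d['cy']],[0,0,1.]])
    uv=np.array(uv,float).reshape(-1,1,2)
    p=cv2.undistortPoints(uv,K,np.array([d['k1'],0,0,0,0.])).reshape(-1,2)
    dirs=np.c_[p,np.ones(len(p))]@Rm   # R^T applied
    return -Rm.T@t,dirs
def onplane(d,uv,z):
    o,v=rays(d,uv); s=(z-o[2])/v[:,2]; return o+v*s[:,None]
def cloud(d):
    h,w=d['depth'].shape; u,v=np.meshgrid(np.arange(w),np.arange(h))
    o,r=rays(d,np.c_[u.ravel(),v.ravel()])
    P=o+r*d['depth'].reshape(-1,1); P[d['depth'].ravel()==0]=np.nan
    return P.reshape(h,w,3)
def proj(d,P):
    f,Rm,t=cam(d); K=np.array([[f,0,d['cx']],[0,f,d['cy']],[0,0,1.]])
    return cv2.projectPoints(np.array(P,float).reshape(-1,3),np.array(d['rvec'],float),t.astype(float),K,np.array([d['k1'],0,0,0,0.]))[0].reshape(-1,2)
def tool(target=None,yaw=None):
    """print rows needed: shift in tool frame (mm) to target"""
    s=ctrl.get_state(); Rm=R.from_rotvec(s['tool_rot']).as_matrix()
    print('t',s['time'],'pos',np.round(s['position'],4),'yaw(x axis)',np.round(np.degrees(np.arctan2(Rm[1,0],Rm[0,0])),2),'zax',np.round(Rm[:,2],3))
    if target is not None: print('shift',np.round(Rm.T@(np.array(target)-s['position'])*1000,1))
E
python3 - <<'E'
from h import *
for n in('top','scene'):
    d=look(n,n+'0.png'); print(n,{k:v for k,v in d.items() if k not in('image','depth')}, (d['depth']>0).mean())
tool(); print(ctrl.get_state())
E
```

```text
pics
top {'fov_y': 43.50260330771074, 'cx': 274.93538930910836, 'cy': 213.50301661286167, 'k1': -0.023800003864277077, 'rvec': array([ 2.20165319, -2.13515187,  0.13102789]), 'tvec': array([-0.00692246,  0.52445275,  1.29804041])} 0.9958886054421768
scene {'fov_y': 50.68925827510656, 'cx': 283.1988296325833, 'cy': 207.39972448531148, 'k1': 0.033953874988128865, 'rvec': array([ 1.78262422,  1.5747472 , -0.73042529]), 'tvec': array([-0.08588332, -0.27895595,  1.67747341])} 0.9959651360544217
t 0.1 pos [ 0.2103 -0.6145  0.2216] yaw(x axis) 18.9 zax [-0.001  0.002 -1.   ]
{'time': 0.1, 'joint_positions': array([ 1.25511432,  0.32173753, -0.07007567,  1.45154895,  0.02260171,
        1.37080847, -0.05690842]), 'qd': array([ 2.54209844e-04, -2.22577895e-03, -2.74626879e-04, -3.09277918e-03,
        8.39790833e-05,  1.52394069e-03, -3.42980218e-04]), 'joint_torque': array([-5.07635177e-04, -4.92570305e+01, -4.05815346e-01, -3.13398850e+01,
       -6.39643217e-02,  3.93755652e-02,  5.62947423e-05]), 'position': array([ 0.2102809 , -0.61452092,  0.22158022]), 'tool_rot': array([-3.09732716e+00, -5.15418623e-01,  5.93700039e-04]), 'ft_force': array([ 0.38456553,  0.6685765 , -0.00898756]), 'torque': array([ 0.01693394, -0.01206589,  0.01545074]), 'grip_force': 0.0, 'grip_width': 0.9974485520402836}
```

View pics/top0.png

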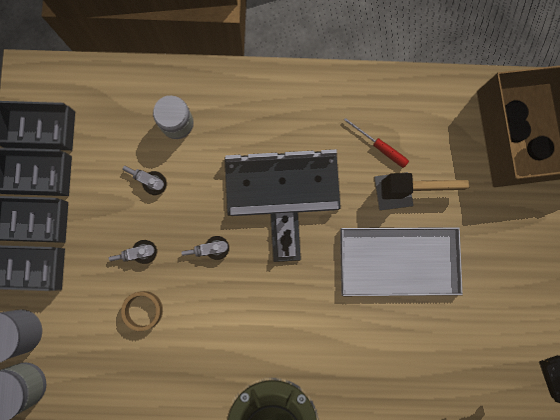

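View pics/scene0.png

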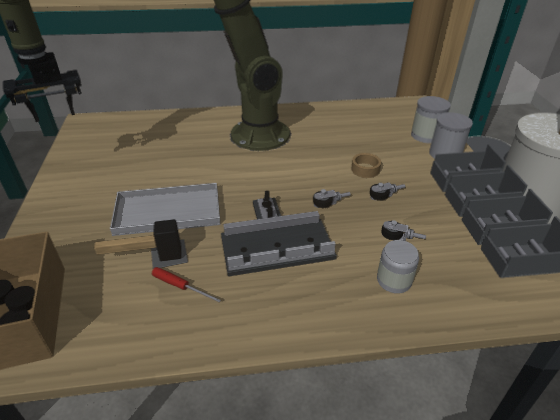

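The top view shows three casters with wheels at (152,183), (145,252) and (217,247), their stems pointing image-left (+y). The jig is at (282,183) with its fence on the upper side and the knob at (286,243). The mallet is at (397,186) and the tray at (401,263). The can, tape and screwdriver are at (172,115), (141,311) and (385,145).

```bash
python3 - <<'E'
from h import *
d=look('top'); P=cloud(d); np.save('P0.npy',P)
cv2.imwrite('pics/crop1.png',cv2.resize(d['image'][135:275,110:350,::-1],None,fx=3.3,fy=3.3,interpolation=cv2.INTER_CUBIC))
Z=P[...,2]
print('table z',np.nanmedian(Z[320:350,200:230]), 'noise',np.nanstd(Z[320:350,200:230]))
m=((Z>0.012)&(Z<0.13)).astype(np.uint8)
n,l,st,c=cv2.connectedComponentsWithStats(m)
for i in range(1,n):
    if st[i,4]>60:
        q=P[l==i]; 
        r=cv2.minAreaRect(q[:,:2].astype(np.float32)*1000)
        print(st[i],np.round(r[0],1),np.round(r[1],1),round(r[2],1),'zmax',np.round(np.percentile(q[:,2],97),3))
# fence top
m=((Z>0.048)&(Z<0.064)); m[:, :220]=0; m[:,345:]=0; m[170:]=0;m[:140]=0
q=P[m]; r=cv2.minAreaRect(q[:,:2].astype(np.float32)*1000); print('fence',r,m.sum(),q.mean(0))
m=(Z>0.008)&(Z<0.024); m[:, :220]=0; m[:,345:]=0; m[215:]=0;m[:140]=0
q=P[m]; r=cv2.minAreaRect(q[:,:2].astype(np.float32)*1000); print('bed',r,m.sum(),q.mean(0))
E
```

```text
table z 0.0006990173115123399 noise 0.0028038296572342096
[ 478   65   82  122 4541] [ 761.3 -636.6] [266.8 210.3] 8.5 zmax 0.128
[ 153   95   41   44 1312] [756.4 271. ] [85.5 87.5] 40.0 zmax 0.11
[   0  101   74   95 2915] [670.3 629.8] [176.9 227.3] 89.9 zmax 0.078
[ 19 118   6  19  97] [729.5 663. ] [58.8 23.2] 19.5 zmax 0.051
[ 36 118   7  21 102] [728.9 622.6] [58.2 21.1] 2.3 zmax 0.041
[344 118  65  50 450] [ 724.3 -245.7] [197.7  27.6] 52.3 zmax 0.03
[ 53 120   7  20  85] [725.2 583.1] [50.1 17.1] 2.3 zmax 0.031
[527 136  27  24 504] [ 714.2 -664.6] [58.9 59.4] 60.1 zmax 0.057
[ 224  149  116  113 7872] [545.4 -11. ] [277.3 290.4] 5.1 zmax 0.058
[ 15 163   6  21 108] [607.5 661.6] [59.5 26.3] 19.0 zmax 0.051
[ 31 162   9  23 111] [610.1 625.9] [28.3 59.9] 86.8 zmax 0.04
[ 49 166   7  21 104] [604.5 581.5] [13.3 51.1] 87.3 zmax 0.031
[123 166  44  29 636] [613.7 340.4] [116.8  59.1] 48.6 zmax 0.048
[ 381  173   88   26 1286] [ 607.9 -364.2] [ 59.3 207.3] 3.1 zmax 0.108
[  0 196  67  47 854] [489.7 627.5] [173.3 106.2] 90.0 zmax 0.079
[ 10 211   7  21 109] [484.7 667.4] [48.7 2
[... 457 characters left out ...]
10.1 zmax 0.042
[  6 260   8  20 110] [363.5 660.5] [13.6 47.2] 88.2 zmax 0.05
[ 42 261   7  22 107] [361.4 581.9] [19.1 52.3] 88.5 zmax 0.032
[121 292  42  39 618] [272.6 332.2] [92.8 97.1] 1.1 zmax 0.044
[  0 310  41  49 971] [220.  610.8] [110.4  52.4] 18.3 zmax 0.127
[   0  363   45   53 1008] [ 94.3 592.5] [109.5  54.3] 27.9 zmax 0.127
[ 229  381   87   39 2018] [64.7  2.1] [ 92.2 211.2] 1.5 zmax 0.113
fence ((671.818359375, 0.0778045654296875), (11.813678741455078, 278.815673828125), 5.08897066116333) 402 [0.67134994 0.00073296 0.05587369]
bed ((621.439208984375, -10.264816284179688), (195.37518310546875, 304.0096435546875), 4.220198154449463) 5223 [ 0.60962231 -0.00465448  0.01657833]
```

View pics/crop1.png

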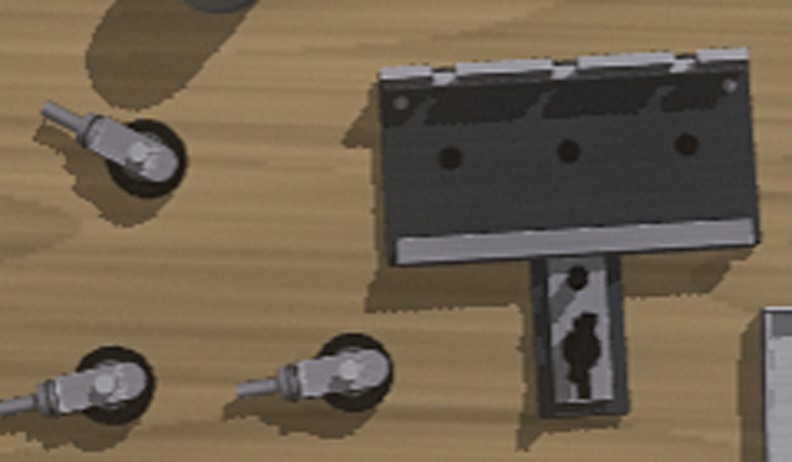

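The crop shows the three seat holes at (450,158), (568,151) and (687,145), the bar's post at (577,278), and the knob wing at (580,350) roughly along jig x. Next I'll measure the seats and caster poses.

```bash
cat >> h.py <<'E'
def casters(d):
    P=cloud(d); Z=P[...,2]; im=d['image'].astype(int); out=[]
    m=((Z>0.010)&(Z<0.075)&(P[...,0]>.3)&(P[...,0]<.72)&(P[...,1]>.10)&(P[...,1]<.47)).astype(np.uint8)
    n,l,st,c=cv2.connectedComponentsWithStats(m)
    sat=im.max(2)-im.min(2); br=im.mean(2)
    for i in range(1,n):
        if not 350<st[i,4]<1100: continue
        q=P[(l==i)]
        if np.ptp(q[:,0])<.1 and np.ptp(q[:,1])<.11 and np.median(sat[l==i])>40: continue
        s=P[(l==i)&(br>95)&(sat<35)]; pin=np.median(q[q[:,2]>.044],0)
        mu=s[:,:2].mean(0); v=np.linalg.svd(s[:,:2]-mu)[2][0]
        if v@(mu-pin[:2])<0: v=-v
        # wheel: dark pixels, circle
        w=P[(l==i)&(br<60)][:,:2]; wc=cv2.minEnclosingCircle(w.astype(np.float32)*1000)
        out.append((pin[:2],np.degrees(np.arctan2(v[1],v[0])),mu))
        print('caster pin',np.round(pin,4),'yaw',round(out[-1][1],1),'npin',(q[:,2]>.044).sum(),'wheel',np.round(wc[0],1),round(wc[1],1),'grip36',np.round(pin[:2]+.036*v,4),'perp off mm',np.round(1000*np.cross(v,mu-pin[:2]),1), 'tip',np.round(1000*((s[:,:2]-pin[:2])@v).max(),1))
    return out
def plan(target,yaw):
    """row to reach target TCP with tool down and x-axis at yaw deg"""
    s=ctrl.get_state(); R0=R.from_rotvec(s['tool_rot']); c,sn=np.cos(np.radians(yaw)),np.sin(np.radians(yaw))
    R1=R.from_matrix(np.array([[c,sn,0],[sn,-c,0],[0,0,-1]]))
    print('t',round(s['time'],2),'row',np.round(R0.inv().apply(np.array(target)-s['position'])*1000,1),np.round((R0.inv()*R1).as_rotvec(degrees=True),1),'pos',np.round(s['position'],4),'j7',round(s['joint_positions'][6],2))
E
python3 - <<'E'
from h import *
d=look('top'); casters(d)
g=d['image'].mean(2)
h=[]
for u,v in((246.4,182.9),(282.1,180.8),(318.2,178.9)):
    u0,v0=int(u),int(v); w=g[v0-6:v0+8,u0-6:u0+8]; yy,xx=np.mgrid[v0-6:v0+8,u0-6:u0+8]; k=np.clip(45-w,0,None); h.append(((xx*k).sum()/k.sum(),(yy*k).sum()/k.sum()))
    
print(h, g[183,255:262])
S=onplane(d,h,.016); print('seats3,2,1',np.round(S,4)); y=S[0]-S[2]; print(np.linalg.norm(y),'jig yaw',np.degrees(np.arctan2(y[1],y[0]))-90)
o=np.array([577/3.3+110,278/3.3+135]);print('post',onplane(d,[o],.062),'knob',onplane(d,[[580/3.3+110,350/3.3+135]],.066))
E
```

```text
caster pin [0.6571 0.1161 0.0516] yaw -176.1 npin 128 wheel [589.  121.9] 73.9 grip36 [0.6212 0.1137] perp off mm -3.5 tip 139.3
caster pin [0.5956 0.3189 0.0498] yaw 64.4 npin 34 wheel [596.7 330.4] 42.3 grip36 [0.6111 0.3514] perp off mm 0.3 tip 90.5
caster pin [0.4347 0.1541 0.0525] yaw 100.5 npin 33 wheel [431.8 164.5] 40.7 grip36 [0.4281 0.1895] perp off mm -1.0 tip 87.5
caster pin [0.4191 0.3344 0.0502] yaw 103.0 npin 34 wheel [413.  358.9] 54.8 grip36 [0.411  0.3695] perp off mm -1.0 tip 90.3
[(np.float64(246.02800248911012), np.float64(182.43746110765397)), (np.float64(281.90478905359174), np.float64(180.42588369441276)), (np.float64(317.64238805970143), np.float64(178.43343283582087))] [56.         54.33333333 52.         51.33333333 55.66666667 53.66666667
 52.66666667]
seats3,2,1 [[ 0.6036  0.0855  0.016 ]
 [ 0.6118 -0.0062  0.016 ]
 [ 0.6199 -0.0979  0.016 ]]
0.18411439508888597 jig yaw 5.078225084844647
post [[ 0.50733253 -0.01534765  0.062     ]] knob [[ 0.45356402 -0.01895051  0.066     ]]
```

```bash
python3 - <<'E'
from h import *
plan([.52,-.25,.2],60); plan([.428,.1895,.15],100.5)
E
```

```text
t 0.2 row [ 411.1 -244.7   22.1] [ -0.1  -0.  -41.1] pos [ 0.2103 -0.6147  0.2219] j7 -0.06
t 0.2 row [ 466.4 -690.3   72.6] [ -0.1  -0.  -81.6] pos [ 0.2103 -0.6147  0.2219] j7 -0.06
```

```bash
python3 -m jog '[[[411,-245,22,0,0,-41,50],[411,-245,22,0,0,-41,50],[411,-245,22,0,0,-41,50],[411,-245,22,0,0,-41,50],[411,-245,22,0,0,-41,50],[411,-245,22,0,0,-41,50],[411,-245,22,0,0,-41,50],[411,-245,22,0,0,-41,50],[411,-245,22,0,0,-41,50],[411,-245,22,0,0,-41,50]]]' 40
python3 - <<'E'
from h import *
plan([.428,.1895,.15],100.5)
E
```

```text
time: 1.2
position: [0.5225, -0.2452, 0.2005]
tool_rot: [-2.717, -1.575, -0.003]
ft_force: [0.8, -0.5, 0.3]
grip_width: 0.574
grip_force: 0.0
t 1.2 row [ 330.2 -298.1   51.1] [  0.1  -0.1 -40.3] pos [ 0.5225 -0.2452  0.2005] j7 -0.2
```

```bash
python3 -m jog '[[[330,-298,51,0,0,-40.3,50],[330,-298,51,0,0,-40.3,50],[330,-298,51,0,0,-40.3,50],[330,-298,51,0,0,-40.3,50],[330,-298,51,0,0,-40.3,50],[330,-298,51,0,0,-40.3,50],[330,-298,51,0,0,-40.3,50],[330,-298,51,0,0,-40.3,50],[330,-298,51,0,0,-40.3,50],[330,-298,51,0,0,-40.3,50]]]'
python3 - <<'E'
from h import *
plan([.428,.1895,.005],100.5)
d=look('top','a1.png'); cv2.imwrite('pics/a1.png',cv2.resize(d['image'][170:330,90:300,::-1],None,fx=3.5,fy=3.5))
E
```

```text
time: 2.2
position: [0.4248, 0.1919, 0.1495]
tool_rot: [-2.001, -2.419, -0.003]
ft_force: [-0.2, 0.1, 1.4]
grip_width: 0.574
grip_force: 0.0
t 2.2 row [ -3.3   2.7 144.5] [-0.  -0.2  0.3] pos [0.4248 0.1919 0.1495] j7 -0.29
```

View pics/a1.png

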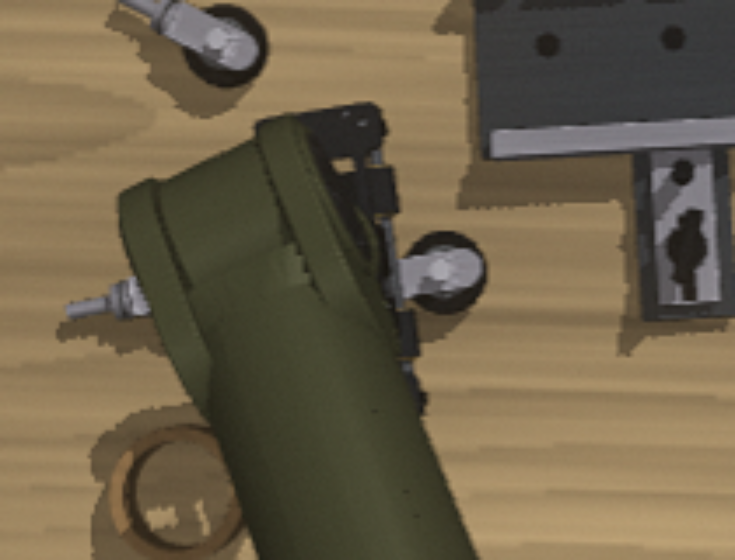

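The crop shows the gripper straddling the fork of the nearest caster, its wheel at (445,270). I'll descend and close.

```bash
python3 -m jog '[[[0,0,50,0,0,0,50],[0,0,100,0,0,0,50],[0,0,125,0,0,0,50],[0,0,144,0,0,0,50],[0,0,144,0,0,0,50],[0,0,144,0,0,0,50],[0,0,144,0,0,0,20],[0,0,144,0,0,0,20],[0,0,144,0,0,0,20],[0,0,144,0,0,0,20]]]' 40
python3 -m jog '[[[0,0,0,0,0,0,20],[0,0,0,0,0,0,20],[0,0,-10,0,0,0,20],[0,0,-40,0,0,0,20],[0,0,-90,0,0,0,20],[0,0,-120,0,0,0,20],[0,0,-120,0,0,0,20],[0,0,-120,0,0,0,20]]]'
python3 - <<'E'
from h import *
s2=np.array([.6118,-.0062]); a=np.radians(5.08); X=np.array([np.cos(a),np.sin(a)]); Y=np.array([-X[1],X[0]])
g=s2+(.036-.003)*X-.092*Y
print(g); plan([*g,.125],5.08)
E
```

```text
time: 3.25
position: [0.4285, 0.1855, 0.0064]
tool_rot: [2.015, 2.409, 0.003]
ft_force: [-0.4, 1.0, 4.0]
grip_width: 0.317
grip_force: 40.0
time: 4.05
position: [0.4274, 0.1841, 0.1254]
tool_rot: [2.015, 2.409, -0.002]
ft_force: [-0.8, 0.5, -3.5]
grip_width: 0.315
grip_force: 40.0
[ 0.65281667 -0.09491659]
t 4.05 row [-314.4  172.7    0.8] [ 0.1  0.1 95.1] pos [0.4274 0.1841 0.1254] j7 -0.32
```

```bash
python3 -m jog '[[[-100,20,0,0,0,30,20],[-200,80,0,0,0,50,20],[-314,173,0,0,0,95,20],[-314,173,0,0,0,95,20],[-314,173,0,0,0,95,20],[-314,173,0,0,0,95,20],[-314,173,0,0,0,95,20],[-314,173,0,0,0,95,20],[-314,173,0,0,0,95,20],[-314,173,0,0,0,95,20]]]'
python3 -m jog '[[[0,0,0,0,0,0,20],[0,0,0,0,0,0,20],[0,0,0,0,0,0,20],[0,0,0,0,0,0,20],[0,0,0,0,0,0,20]]]'
python3 - <<'E'
from h import *
plan([0.65,-.095,.125],5.08)
for n in('top','scene'):
    d=look(n); s=ctrl.get_state(); u,v=proj(d,s['position'])[0].astype(int); print(n,u,v)
    c=d['image'][max(0,v-70):v+70,max(0,u-90):u+90,::-1]; cv2.imwrite('pics/b_%s.png'%n,cv2.resize(c,None,fx=3,fy=3))
a=cv2.imread('pics/b_top.png');b=cv2.imread('pics/b_scene.png');cv2.imwrite('pics/b.png',cv2.resize(np.vstack([a,b]),None,fx=.7,fy=.7))
E
```

```text
time: 5.05
position: [0.6516, -0.094, 0.1212]
tool_rot: [-3.116, -0.379, 0.01]
ft_force: [-0.6, -0.2, -2.6]
grip_width: 0.314
grip_force: 40.0
time: 5.55
position: [0.6535, -0.0936, 0.1255]
tool_rot: [3.117, 0.391, -0.0]
ft_force: [-0.3, -0.4, -1.4]
grip_width: 0.314
grip_force: 40.0
t 5.55 row [-3.7  0.5  0.5] [0.  0.  9.2] pos [ 0.6535 -0.0936  0.1255] j7 -1.37
top 320 156
scene 244 226
```

View pics/b.png

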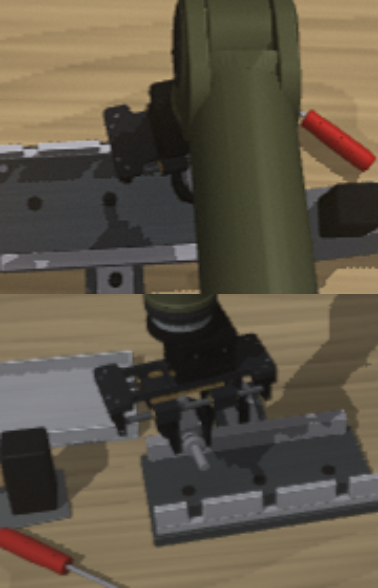

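The scene crop shows the caster held level with its stem at (200,450) pointing over the fence; the yaw still lacks 9°. I'll finish the turn.

```bash
python3 - <<'E'
from h import *
s2=np.array([.6118,-.0062]); a=np.radians(5.08); X=np.array([np.cos(a),np.sin(a)]); Y=np.array([-X[1],X[0]])
g=s2+(.029)*X-.092*Y
print(g); plan([*g,.07],5.08)
E
```

```text
[ 0.64883238 -0.09527078]
t 5.65 row [-4.9  0.4 55.6] [ 0.  -0.   9.2] pos [ 0.6535 -0.0937  0.1256] j7 -1.37
```

```bash
python3 -m jog '[[[-4.9,0.4,15,0,0,8,20],[-4.9,0.4,55,0,0,9.2,20],[-4.9,0.4,55,0,0,9.2,20],[-4.9,0.4,55,0,0,9.2,20],[-4.9,0.4,55,0,0,9.2,20],[-4.9,0.4,55,0,0,9.2,20]]]'
python3 - <<'E'
from h import *
plan([.6488,-.0953,.0225],5.08)
d=look('scene'); 
u,v=proj(d,[.6118+.061+.036,-.095,.08])[0].astype(int)
c=d['image'][v-60:v+60,u-80:u+80,::-1]; cv2.imwrite('pics/c.png',cv2.resize(c,None,fx=4,fy=4,interpolation=cv2.INTER_CUBIC)); print(u-80,v-60)
E
```

```text
time: 6.25
position: [0.6504, -0.0951, 0.0728]
tool_rot: [3.138, 0.139, 0.005]
ft_force: [1.0, 0.0, -1.7]
grip_width: 0.314
grip_force: 40.2
t 6.25 row [-1.8 -0.  50.2] [ 0.  -0.2  0. ] pos [ 0.6504 -0.0951  0.0728] j7 -1.54
166 195
```

View pics/c.png

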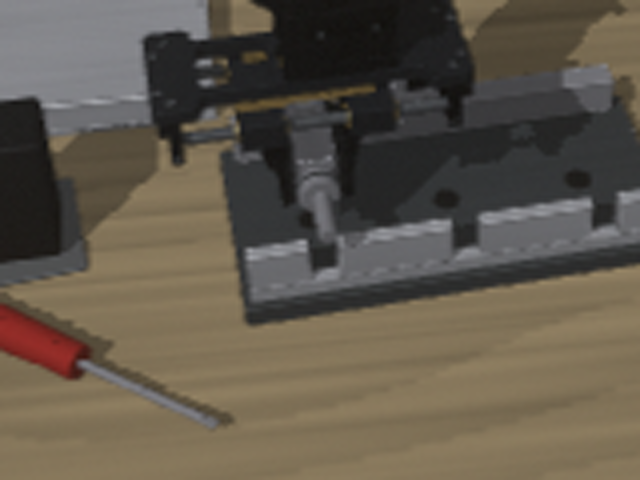

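The stem tip at (325,235) sits above the left slot at (325,255). I'll lower it.

```bash
python3 -m jog '[[[0,0,20,0,0,0,20],[0,0,35,0,0,0,20],[0,0,44,0,0,0,20],[0,0,48,0,0,0,20],[0,0,48,0,0,0,20]]]'
python3 - <<'E'
from h import *
d=look('scene'); print(onplane(d,[[247.2,253.8]],.0844)); plan([.6488,-.0953,.0225],5.08); print(ctrl.get_state()['ft_force'])
E
```

```text
time: 6.8
position: [0.6489, -0.0951, 0.0228]
tool_rot: [3.138, 0.139, -0.0]
ft_force: [0.3, -0.5, -2.7]
grip_width: 0.313
grip_force: 40.4
[[ 0.70755429 -0.09243827  0.0844    ]]
t 6.85 row [-0.5  0.2  0.3] [ 0. -0. -0.] pos [ 0.6493 -0.0951  0.0228] j7 -1.56
[-0.13168993  0.45846866 -2.06038616]
```

```bash
python3 -m jog '[[[1,0,0.5,0,0,0,20],[2,0,1,0,0,0,20],[2,0,1,0,0,0,20],[2,0,1,0,0,0,45],[2,0,1,0,0,0,45],[2,0,1,0,0,0,45],[2,0,-20,0,0,0,45],[2,0,-60,0,0,0,45],[2,0,-100,0,0,0,45],[2,0,-130,0,0,0,45]]]'
python3 - <<'E'
from h import *
d=look('top'); casters(d); 
plan([.45,.33,.16],103); plan([.418,.3697,.15],103)
E
```

```text
time: 7.85
position: [0.652, -0.0948, 0.1554]
tool_rot: [3.138, 0.139, 0.005]
ft_force: [0.4, -0.8, 0.3]
grip_width: 0.518
grip_force: 0.0
caster pin [0.657  0.1158 0.0517] yaw -177.1 npin 126 wheel [588.9 123. ] 74.0 grip36 [0.621 0.114] perp off mm -4.1 tip 139.2
caster pin [0.5941 0.3184 0.0498] yaw 64.7 npin 32 wheel [598.2 329. ] 40.6 grip36 [0.6095 0.3509] perp off mm -0.7 tip 91.4
caster pin [0.4191 0.3339 0.0492] yaw 103.6 npin 30 wheel [412.6 343.2] 40.4 grip36 [0.4106 0.3689] perp off mm -1.1 tip 91.6
t 7.9 row [-166.5 -441.4   -2.1] [  0.6  -0.3 -97.9] pos [ 0.6548 -0.095   0.1609] j7 -1.51
t 7.9 row [-195.  -483.8    7.5] [  0.6  -0.3 -97.9] pos [ 0.6548 -0.095   0.1609] j7 -1.51
```

```bash
python3 -m jog '[[[-202,-484,10,0,0,-97,45],[-202,-484,10,0,0,-97,45],[-202,-484,10,0,0,-97,45],[-202,-484,10,0,0,-97,45],[-202,-484,10,0,0,-97,45],[-202,-484,10,0,0,-97,45],[-202,-484,10,0,0,-97,45],[-202,-484,10,0,0,-97,45],[-202,-484,10,0,0,-97,45],[-202,-484,10,0,0,-97,45]]]'
python3 -m jog '[[[0,0,0,0,0,0,45],[0,0,0,0,0,0,45],[0,0,0,0,0,0,45]]]'
python3 - <<'E'
from h import *
plan([.4106,.369,.005],103)
E
```

```text
time: 8.9
position: [0.4177, 0.3493, 0.1432]
tool_rot: [2.195, 2.246, 0.002]
ft_force: [0.9, -0.5, 0.9]
grip_width: 0.518
grip_force: 0.0
time: 9.2
position: [0.4195, 0.3463, 0.1427]
tool_rot: [2.204, 2.237, -0.001]
ft_force: [0.4, 0.1, -0.6]
grip_width: 0.516
grip_force: 0.0
t 9.2 row [ 22.9  -8.6 137.7] [  0.    0.1 -12.1] pos [0.4195 0.3463 0.1427] j7 -0.91
```

```bash
python3 -m jog '[[[23,-8.6,20,0,0,-12,45],[23,-8.6,60,0,0,-12,45],[23,-8.6,100,0,0,-12,45],[23,-8.6,125,0,0,-12,45],[23,-8.6,137,0,0,-12,45],[23,-8.6,137,0,0,-12,45],[23,-8.6,137,0,0,-12,45]]]'
python3 - <<'E'
from h import *
plan([.4106,.369,.005],103)
E
```

```text
time: 9.9
position: [0.4107, 0.3705, 0.007]
tool_rot: [1.957, 2.457, 0.002]
ft_force: [0.2, 0.3, 0.8]
grip_width: 0.522
grip_force: 0.0
t 9.9 row [-1.5 -0.4  2. ] [ 0.1 -0.  -0.1] pos [0.4107 0.3705 0.007 ] j7 -0.9
```

```bash
python3 -m jog '[[[0,0,1,0,0,0,20],[0,0,1,0,0,0,20],[0,0,1,0,0,0,20],[0,0,1,0,0,0,20],[0,0,1,0,0,0,20]]]'
python3 -m jog '[[[0,0,-20,0,0,0,20],[0,0,-60,0,0,0,20],[0,0,-100,0,0,0,20],[0,0,-120,0,0,0,20],[0,0,-120,0,0,0,20]]]'
python3 - <<'E'
from h import *
s2=np.array([.6118,-.0062]); a=np.radians(5.08); X=np.array([np.cos(a),np.sin(a)])
g=s2+(.037-.003)*X
print(g); plan([*g,.125],5.08)
E
```

```text
time: 10.4
position: [0.4103, 0.3709, 0.0059]
tool_rot: [1.955, 2.458, 0.002]
ft_force: [0.9, -0.5, 6.2]
grip_width: 0.312
grip_force: 40.0
time: 10.9
position: [0.4104, 0.3717, 0.1272]
tool_rot: [1.955, 2.457, 0.007]
ft_force: [0.6, -0.1, -4.0]
grip_width: 0.312
grip_force: 40.0
[ 0.64566645 -0.00318942]
t 10.9 row [-418.2  144.9    2.3] [ 0.1 -0.3 97.9] pos [0.4104 0.3717 0.1272] j7 -0.79
```

```bash
python3 -m jog '[[[-418,145,2,0,0,98,20],[-418,145,2,0,0,98,20],[-418,145,2,0,0,98,20],[-418,145,2,0,0,98,20],[-418,145,2,0,0,98,20],[-418,145,2,0,0,98,20],[-418,145,2,0,0,98,20],[-418,145,2,0,0,98,20],[-418,145,2,0,0,98,20],[-418,145,2,0,0,98,20]]]'
python3 -m jog '[[[0,0,0,0,0,0,20],[0,0,0,0,0,0,20],[0,0,0,0,0,0,20]]]'
python3 - <<'E'
from h import *
plan([.6457,-.0032,.072],5.08)
E
```

```text
time: 11.9
position: [0.6457, -0.0148, 0.1188]
tool_rot: [3.106, 0.438, -0.007]
ft_force: [0.4, -1.2, -3.6]
grip_width: 0.312
grip_force: 40.0
time: 12.2
position: [0.6437, -0.0021, 0.122]
tool_rot: [-3.105, -0.474, 0.003]
ft_force: [-0.2, 0.4, -1.9]
grip_width: 0.323
grip_force: 4.5
t 12.2 row [ 1.7  1.7 50. ] [-0.1  0.1 12.3] pos [ 0.6437 -0.0021  0.122 ] j7 -1.47
```

The grip has just slackened to 4.5 N. I'll hold still, regrip and look.

```bash
python3 -m jog '[[[0,0,0,0,0,0,20],[0,0,0,0,0,0,20],[0,0,0,0,0,0,20],[0,0,0,0,0,0,20]]]' 40
python3 - <<'E'
from h import *
plan([.6457,-.0032,.072],5.08)
d=look('scene'); s=ctrl.get_state(); u,v=proj(d,s['position'])[0].astype(int)
c=d['image'][v-60:v+60,u-80:u+80,::-1]; cv2.imwrite('pics/e.png',cv2.resize(c,None,fx=4,fy=4,interpolation=cv2.INTER_CUBIC)); print(u-80,v-60)
E
```

```text
time: 12.6
position: [0.6447, -0.0042, 0.1231]
tool_rot: [3.107, 0.466, 0.0]
ft_force: [0.6, 0.3, -3.0]
grip_width: 0.312
grip_force: 40.0
t 12.6 row [ 1.2 -0.6 51.1] [ 0. -0. 12.] pos [ 0.6447 -0.0042  0.1231] j7 -1.47
200 161
```

View pics/e.png

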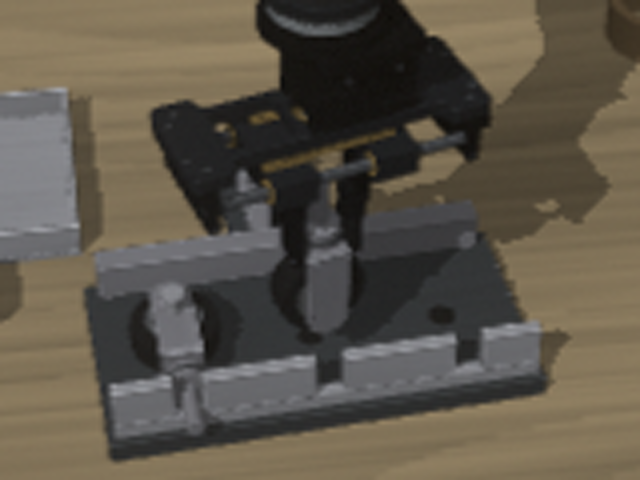

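The second caster swung in the slackened grip. It now hangs wheel-down under the gripper, fork end at (330,320), pin side facing the robot, while caster 1 sits well in its slot at (185,380). I'll take it to clear bench, touch the wheel down and lay it over pin-up with a light grip, moving forward and down.

```bash
python3 - <<'E'
from h import *
plan([.50,.13,.16],100)
E
```

```text
t 12.65 row [ -98.9 -170.8  -36.9] [  0.    0.  -82.9] pos [ 0.6447 -0.0042  0.1231] j7 -1.47
```

```bash
python3 -m jog '[[[0,0,-36,0,0,0,20],[-99,-171,-37,0,0,-83,20],[-99,-171,-37,0,0,-83,20],[-99,-171,-37,0,0,-83,20],[-99,-171,-37,0,0,-83,20],[-99,-171,-37,0,0,-83,20],[-99,-171,-37,0,0,-83,20],[-99,-171,-37,0,0,-83,20],[-99,-171,-37,0,0,-83,20],[-99,-171,-37,0,0,-83,20]]]' 40
python3 -m jog '[[[0,0,0,0,0,-8,20],[0,0,40,0,0,-8,20],[0,0,80,0,0,-8,20],[0,0,90,0,0,-8,20],[0,0,98,0,0,-8,20],[0,0,98,0,0,-8,20]]]'
python3 - <<'E'
from h import *
plan([.50,.13,.05],100)
for n in('top','scene'):
    d=look(n);  u,v=proj(d,[.5,.13,.05])[0].astype(int); 
    cv2.imwrite('pics/f_%s.png'%n,cv2.resize(d['image'][v-50:v+50,u-70:u+70,::-1],None,fx=4,fy=4,interpolation=cv2.INTER_CUBIC)); print(u-70,v-50)
d=cv2.imread('pics/f_top.png');e=cv2.imread('pics/f_scene.png');cv2.imwrite('pics/f.png',cv2.resize(np.hstack([e,d]),None,fx=.71,fy=.71))
E
```

```text
time: 13.65
position: [0.4999, 0.1303, 0.1603]
tool_rot: [2.126, 2.312, 0.0]
ft_force: [-0.6, -0.1, -3.0]
grip_width: 0.312
grip_force: 40.0
time: 14.25
position: [0.5019, 0.1334, 0.066]
tool_rot: [1.965, 2.449, 0.006]
ft_force: [-8.1, 1.9, 24.5]
grip_width: 0.311
grip_force: 48.1
t 14.25 row [-2.9 -2.6 16. ] [ 0.3 -0.1  2.5] pos [0.5019 0.1334 0.066 ] j7 -0.27
155 170
250 154
```

View pics/f.png

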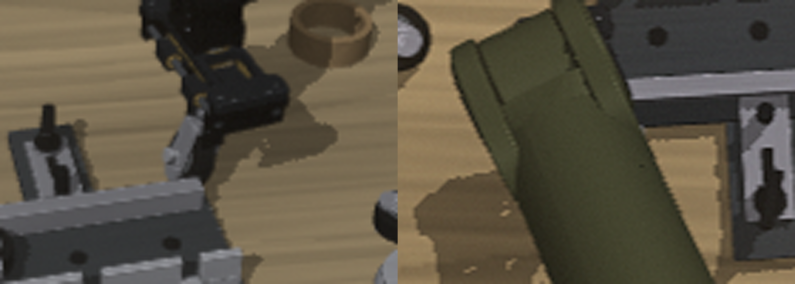

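The scene view (left) shows the wheel touching the bench at (190,175), with the pin head facing -y at (175,160) as predicted. Now the lay-over arc with a light grip.

```bash
python3 -m jog '[[[0,0,-16,0,0,0,20],[0,0,-16,0,0,0,20],[8,0,-16,0,0,0,20],[15,0,-16,0,0,0,20],[22,0,-16,0,0,0,20],[29,0,-15,0,0,0,20],[38,0,-13,0,0,0,20],[48,0,-10,0,0,0,20],[57,0,-6,0,0,0,20],[57,0,-6,0,0,0,20]]]' 5
python3 - <<'E'
from h import *
plan([.50,.13,.05],100)
for n in('scene',):
    d=look(n);  u,v=proj(d,[.49,.17,.05])[0].astype(int); 
    cv2.imwrite('pics/g.png',cv2.resize(d['image'][v-50:v+50,u-70:u+70,::-1],None,fx=4,fy=4,interpolation=cv2.INTER_CUBIC))
E
```

```text
time: 15.35
position: [0.4865, 0.1879, 0.0673]
tool_rot: [-1.964, -2.45, 0.0]
ft_force: [0.3, -0.3, -3.6]
grip_width: 0.321
grip_force: 5.0
t 15.35 row [-59.5   0.6  17.3] [-0.1 -0.1  2.6] pos [0.4865 0.1879 0.0673] j7 -0.39
```

View pics/g.png

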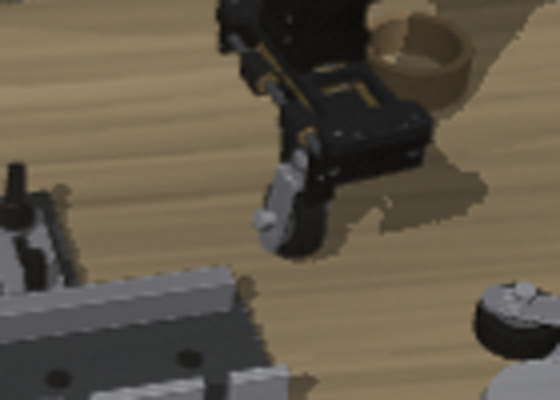

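No contact yet: the picture shows the wheel at (295,240) just above the bench, and the earlier 24 N was inertial. I'll redo the arc lower.

```bash
python3 -m jog '[[[0,0,12,0,0,0,20],[0,0,18,0,0,0,20],[0,0,21,0,0,0,20],[0,0,21,0,0,0,20]]]' 5
python3 -m jog '[[[8,0,0,0,0,0,20],[16,0,0,0,0,0,20],[24,0,0,0,0,0,20],[32,0,2,0,0,0,20],[40,0,4,0,0,0,20],[47,0,7,0,0,0,20],[54,0,12,0,0,0,20],[60,0,17,0,0,0,20],[66,0,22,0,0,0,20],[66,0,22,0,0,0,20]]]' 5
python3 - <<'E'
from h import *
plan([.50,.13,.05],100)
for n in('scene',):
    d=look(n);  u,v=proj(d,[.47,.23,.04])[0].astype(int); 
    cv2.imwrite('pics/g2.png',cv2.resize(d['image'][v-50:v+50,u-70:u+70,::-1],None,fx=4,fy=4,interpolation=cv2.INTER_CUBIC))
E
```

```text
time: 15.8
position: [0.4902, 0.187, 0.0522]
tool_rot: [1.968, 2.444, 0.003]
ft_force: [-10.7, -2.5, 36.2]
grip_width: 0.507
grip_force: 16.3
time: 16.8
position: [0.4723, 0.2501, 0.0236]
tool_rot: [-1.967, -2.448, 0.004]
ft_force: [0.2, -0.7, -2.1]
grip_width: 0.322
grip_force: 5.0
t 16.8 row [-123.3    1.1  -26.4] [-0.2  0.   2.4] pos [0.4723 0.2501 0.0236] j7 -0.58
```

View pics/g2.png

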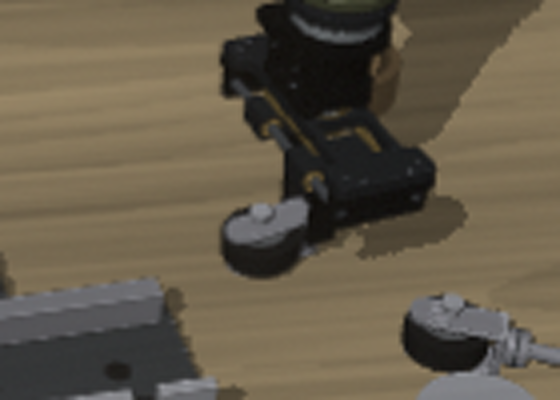

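The caster is over, pin head up at (262,210). I'll lower it, release, back off and measure again.

```bash
python3 -m jog '[[[3,0,8,0,0,0,20],[5,0,14,0,0,0,20],[5,0,14,0,0,0,50],[5,0,14,0,0,0,50],[5,0,14,0,0,0,50],[5,0,0,0,0,0,50],[5,0,-50,0,0,0,50],[5,0,-100,0,0,0,50],[100,0,-120,0,0,0,50],[190,0,-120,0,0,0,50]]]' 40
python3 - <<'E'
from h import *
d=look('top','k.png'); casters(d); plan([.46,.25,.1],100)
cv2.imwrite('pics/k.png',cv2.resize(d['image'][150:300,90:340,::-1],None,fx=3,fy=3,interpolation=cv2.INTER_CUBIC))
E
```

```text
time: 17.85
position: [0.4544, 0.3514, 0.1425]
tool_rot: [1.975, 2.438, 0.007]
ft_force: [1.0, 0.3, 0.4]
grip_width: 0.58
grip_force: 0.0
caster pin [0.6572 0.1169 0.0529] yaw -176.2 npin 121 wheel [591. 121.] 72.4 grip36 [0.6212 0.1145] perp off mm -2.4 tip 114.2
caster pin [0.6151 0.3323 0.0491] yaw 60.3 npin 36 wheel [615.9 343.3] 41.3 grip36 [0.6329 0.3636] perp off mm 0.2 tip 90.9
caster pin [0.4818 0.218  0.0499] yaw 102.1 npin 29 wheel [475.4 227.2] 40.8 grip36 [0.4743 0.2532] perp off mm 0.3 tip 85.7
t 17.9 row [-113.6  -13.3   41.6] [ 0.3 -0.6  2.8] pos [0.4477 0.3633 0.1428] j7 -0.71
```

View pics/k.png

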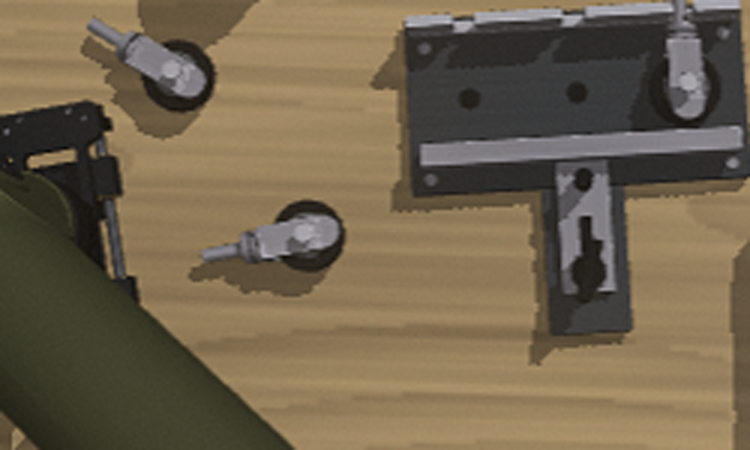

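The crop shows caster B flat with its pin up at (305,232). Caster A was knocked to (172,70). The bar is already partly forward at (580,147), which still leaves room. I'll regrasp B.

```bash
python3 - <<'E'
from h import *
plan([.4743,.2532,.005],102)
E
```

```text
t 17.9 row [-114.6    0.8  136.7] [ 0.3 -0.6  0.8] pos [0.4477 0.3633 0.1428] j7 -0.71
```

```bash
python3 -m jog '[[[-115,0,0,0,0,0,50],[-115,0,0,0,0,0,50],[-115,0,0,0,0,0,50],[-115,0,0,0,0,0,50],[-115,0,60,0,0,0,50],[-115,0,60,0,0,0,50],[-115,0,60,0,0,0,50]]]'
python3 - <<'E'
from h import *
plan([.4743,.2532,.005],102)
E
```

```text
time: 18.6
position: [0.4738, 0.24, 0.0776]
tool_rot: [-1.964, -2.448, 0.005]
ft_force: [-0.6, 0.2, 0.5]
grip_width: 0.576
grip_force: 0.0
t 18.6 row [12.7  3.6 72.6] [-0.3 -0.   0.5] pos [0.4738 0.24   0.0776] j7 -0.51
```

```bash
python3 -m jog '[[[12.7,3,10,0,0,0,50],[12.7,3,45,0,0,0,50],[12.7,3,62,0,0,0,50],[12.7,3,71,0,0,0,50],[12.7,3,71,0,0,0,50],[12.7,3,71,0,0,0,20],[12.7,3,71,0,0,0,20],[12.7,3,71,0,0,0,20],[12.7,3,71,0,0,0,20],[12.7,3,71,0,0,0,20]]]' 60
python3 - <<'E'
from h import *
plan([.6457,-.0032,.13],5.08)
E
```

```text
time: 19.6
position: [0.4756, 0.2527, 0.0085]
tool_rot: [-1.968, -2.448, 0.001]
ft_force: [-3.1, -0.3, 6.1]
grip_width: 0.314
grip_force: 59.9
t 19.6 row [-286.5  111.1 -121.5] [-0.   0.  97.3] pos [0.4756 0.2527 0.0085] j7 -0.61
```

```bash
python3 -m jog '[[[0,0,-40,0,0,0,20],[0,0,-90,0,0,0,20],[0,0,-121,0,0,0,20],[-288,111,-121,0,0,97,20],[-288,111,-121,0,0,97,20],[-288,111,-121,0,0,97,20],[-288,111,-121,0,0,97,20],[-288,111,-121,0,0,97,20],[-288,111,-121,0,0,97,20],[-288,111,-121,0,0,97,20]]]'
python3 -m jog '[[[0,0,0,0,0,8.5,20],[0,0,0,0,0,17,20],[0,0,0,0,0,25.5,20],[0,0,0,0,0,34,20],[0,0,0,0,0,37,20],[0,0,0,0,0,37,20],[0,0,0,0,0,37,20]]]'
python3 - <<'E'
from h import *
plan([.6437,-.0034,.072],5.08)
E
```

```text
time: 20.6
position: [0.6489, -0.0153, 0.1273]
tool_rot: [2.935, 1.106, -0.002]
ft_force: [-0.1, -1.5, -3.2]
grip_width: 0.308
grip_force: 59.9
time: 21.3
position: [0.6461, -0.0052, 0.1282]
tool_rot: [3.138, 0.146, -0.001]
ft_force: [0.9, -0.8, -4.0]
grip_width: 0.311
grip_force: 59.9
t 21.3 row [-2.2 -2.  56.2] [0.  0.  0.2] pos [ 0.6461 -0.0052  0.1282] j7 -1.64
```

```bash
python3 -m jog '[[[-2.2,-2,20,0,0,0,20],[-2.2,-2,45,0,0,0,20],[-2.2,-2,55,0,0,0,20],[-2.2,-2,55,0,0,0,20],[-2.2,-2,55,0,0,0,20]]]'
python3 - <<'E'
from h import *
plan([.6437,-.0034,.0245],5.08)
d=look('scene'); 
u,v=proj(d,[.6118+.061+.036,0,.08])[0].astype(int)
c=d['image'][v-60:v+60,u-80:u+80,::-1]; cv2.imwrite('pics/m.png',cv2.resize(c,None,fx=4,fy=4,interpolation=cv2.INTER_CUBIC)); print(u-80,v-60)
E
```

```text
time: 21.8
position: [0.6445, -0.0032, 0.0744]
tool_rot: [-3.138, -0.144, -0.001]
ft_force: [0.1, 0.2, -2.8]
grip_width: 0.311
grip_force: 59.9
t 21.8 row [-0.9  0.1 49.9] [ 0.  -0.   0.2] pos [ 0.6445 -0.0032  0.0744] j7 -1.66
205 192
```

View pics/m.png

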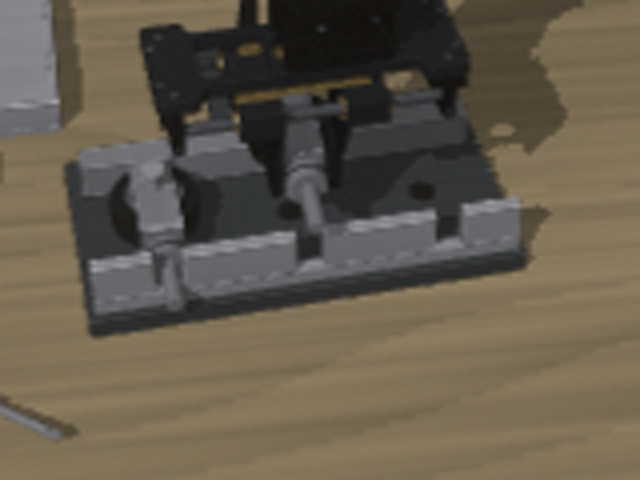

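The stem (312,225) is in line above the middle slot (310,245), and caster 1 is seated. I'll lower and release.

```bash
python3 -m jog '[[[0,0,20,0,0,0,20],[0,0,38,0,0,0,20],[0,0,46,0,0,0,20],[0,0,50,0,0,0,20],[2,0,50.5,0,0,0,20],[2,0,50.5,0,0,0,20]]]'
python3 -m jog '[[[0,0,0,0,0,0,43],[0,0,0,0,0,0,43],[0,0,0,0,0,0,43],[0,0,-20,0,0,0,43],[0,0,-60,0,0,0,43],[0,0,-100,0,0,0,43],[0,0,-130,0,0,0,43],[0,0,-130,0,0,0,43]]]'
python3 - <<'E'
from h import *
d=look('top'); casters(d); 
P=cloud(d);Z=P[...,2]
plan([.6329,.3636,.15],62)
E
```

```text
time: 22.45
position: [0.6472, -0.0029, 0.0246]
tool_rot: [3.138, 0.144, 0.003]
ft_force: [0.4, -0.8, -1.8]
grip_width: 0.307
grip_force: 59.9
time: 23.25
position: [0.6496, -0.0025, 0.1596]
tool_rot: [3.137, 0.144, 0.016]
ft_force: [0.2, 0.8, 0.3]
grip_width: 0.493
grip_force: 0.0
caster pin [0.6564 0.1183 0.0505] yaw -175.7 npin 111 wheel [591.1 121.1] 71.7 grip36 [0.6205 0.1156] perp off mm -5.0 tip 119.3
caster pin [0.614  0.3323 0.0495] yaw 60.7 npin 35 wheel [615.9 343. ] 40.7 grip36 [0.6316 0.3637] perp off mm -0.8 tip 90.7
t 23.3 row [  18.4 -366.2    6.5] [  0.2  -0.3 -56.8] pos [ 0.648  -0.0028  0.1567] j7 -1.64
```

```bash
python3 -m jog '[[[18,-366,6,0,0,-56,43],[18,-366,6,0,0,-56,43],[18,-366,6,0,0,-56,43],[18,-366,6,0,0,-56,43],[18,-366,6,0,0,-56,43],[18,-366,6,0,0,-56,43],[18,-366,6,0,0,-56,43],[18,-366,6,0,0,-56,43],[18,-366,6,0,0,-56,43],[18,-366,6,0,0,-56,43]]]'
python3 - <<'E'
from h import *
plan([.6318,.3637,.005],61)
E
```

```text
time: 24.3
position: [0.6306, 0.3618, 0.1459]
tool_rot: [2.703, 1.599, -0.003]
ft_force: [0.6, -0.7, -0.5]
grip_width: 0.497
grip_force: 0.0
t 24.3 row [2.700e+00 1.000e-01 1.409e+02] [0.  0.1 0.2] pos [0.6306 0.3618 0.1459] j7 -1.29
```

```bash
python3 -m jog '[[[2,0,40,0,0,0,43],[2,0,85,0,0,0,43],[2,0,115,0,0,0,43],[2,0,130,0,0,0,43],[2,0,139,0,0,0,43],[2,0,139,0,0,0,43],[2,0,139,0,0,0,20],[2,0,139,0,0,0,20],[2,0,139,0,0,0,20],[2,0,139,0,0,0,20]]]' 60
python3 - <<'E'
from h import *
s3=np.array([.6036,.0855]); a=np.radians(5.08); X=np.array([np.cos(a),np.sin(a)])
s=ctrl.get_state(); v=np.array([np.cos(np.radians(61)),np.sin(np.radians(61))]); o=(s['position'][:2]-[.614,.3323])@v; print('off',o)
g=s3+(o-.003)*X; print(g)
plan([*g,.13],5.08)
E
```

```text
time: 25.3
position: [0.6325, 0.3655, 0.0101]
tool_rot: [2.703, 1.6, 0.004]
ft_force: [0.5, -0.3, 3.7]
grip_width: 0.305
grip_force: 59.9
off 0.03799952763083514
[0.63846205 0.08859909]
t 25.3 row [-239.6  138.6 -120.2] [ 0.  -0.2 56.2] pos [0.6325 0.3655 0.0101] j7 -1.34
```

```bash
python3 -m jog '[[[0,0,-40,0,0,0,20],[0,0,-90,0,0,0,20],[0,0,-121,0,0,0,20],[-240,139,-121,0,0,56,20],[-240,139,-121,0,0,56,20],[-240,139,-121,0,0,56,20],[-240,139,-121,0,0,56,20],[-240,139,-121,0,0,56,20],[-240,139,-121,0,0,56,20],[-240,139,-121,0,0,56,20]]]'
python3 -m jog '[[[0,0,0,0,0,0,20],[0,0,0,0,0,0,20],[0,0,0,0,0,0,20]]]'
python3 - <<'E'
from h import *
plan([.6385,.0886,.072],5.08)
E
```

```text
time: 26.3
position: [0.6382, 0.0789, 0.1286]
tool_rot: [3.134, 0.121, -0.002]
ft_force: [0.1, 0.0, -2.2]
grip_width: 0.311
grip_force: 60.0
time: 26.6
position: [0.6374, 0.0894, 0.1292]
tool_rot: [-3.137, -0.15, 0.001]
ft_force: [-0.1, 0.3, -1.6]
grip_width: 0.312
grip_force: 60.0
t 26.6 row [ 1.   1.  57.2] [-0.   0.   0.4] pos [0.6374 0.0894 0.1292] j7 -1.8
```

```bash
python3 -m jog '[[[0.5,1,20,0,0,0,20],[0.5,1,45,0,0,0,20],[0.5,1,55,0,0,0,20],[0.5,1,55,0,0,0,20],[0.5,1,55,0,0,0,20]]]'
python3 - <<'E'
from h import *
plan([.6385,.0886,.0245],5.08)
d=look('scene'); # stem tip vs slot, by pixels
P=cloud(d); im=d['image'].astype(int); z0=ctrl.get_state()['position'][2]-.007+.018
m=(np.abs(P[...,2]-z0)<.009)&(P[...,0]>.675)&(P[...,0]<.73)&(P[...,1]>.06)&(P[...,1]<.125)
q=P[m]; print('stem',m.sum(),q.mean(0),q[:,0].max(), 'expected line y',.0855+.0885*(q.mean(0)[0]-.6036))
E
```

```text
time: 27.1
position: [0.6389, 0.0874, 0.075]
tool_rot: [-3.138, -0.145, -0.001]
ft_force: [-0.6, 0.0, -2.4]
grip_width: 0.307
grip_force: 60.0
t 27.1 row [-0.3 -1.2 50.5] [-0.  -0.   0.2] pos [0.6389 0.0874 0.075 ] j7 -1.82
stem 35 [0.68652835 0.09033066 0.08464511] 0.694985464805608 expected line y 0.0928391586041446
```

```bash
python3 -m jog '[[[0,-1.5,20,0,0,0,20],[0,-1.5,38,0,0,0,20],[0,-1.5,46,0,0,0,20],[0,-1.5,50,0,0,0,20],[2,-1.5,51,0,0,0,20],[2,-1.5,51,0,0,0,20]]]'
python3 - <<'E'
from h import *
plan([.6385,.0886,.0245],5.08); print(ctrl.get_state()['ft_force'])
E
```

```text
time: 27.75
position: [0.6389, 0.0882, 0.026]
tool_rot: [3.137, 0.144, -0.005]
ft_force: [-7.6, -1.6, 10.3]
grip_width: 0.314
grip_force: 59.9
t 27.75 row [-0.4 -0.4  1.5] [0.1 0.2 0.2] pos [0.6389 0.0882 0.026 ] j7 -1.84
[-7.59202786 -1.55095365 10.32154372]
```

```bash
python3 -m jog '[[[-1,0,0,0,0,0,43],[-1,0,0,0,0,0,43],[-1,0,0,0,0,0,43],[-1,0,-20,0,0,0,43],[-1,0,-60,0,0,0,43],[-1,0,-100,0,0,0,43],[-1,0,-130,0,0,0,43],[0,-150,-130,0,0,0,43],[0,-250,-130,0,0,0,43],[0,-250,-130,0,0,0,43]]]'
python3 - <<'E'
from h import *
d=look('top','n.png'); P=cloud(d); Z=P[...,2]
s2=np.array([.6118,-.0062]); a=np.radians(5.08); X=np.array([np.cos(a),np.sin(a)]); Y=np.array([-X[1],X[0]])
J=np.stack([(P[...,:2]-s2)@X,(P[...,:2]-s2)@Y],-1)
for y in(-.092,0,.092):
    m=(np.abs(J[...,1]-y)<.02)&(np.abs(J[...,0])<.02)&(Z>.060)&(Z<.08); print('pin',m.sum(),np.round(J[m].mean(0)*1000,1),np.round(np.median(Z[m]),4))
m=(np.abs(J[...,1])<.13)&(np.abs(J[...,1])>.03)&(J[...,0]>-.11)&(J[...,0]<-.03)&(np.abs(Z-.045)<.008)
print('bar',np.round(np.percentile(J[m][:,0]*1000,[5,50,95]),1))
g=d['image'].mean(2)
m=(np.abs(J[...,1])<.04)&(J[...,0]<-.06)&(J[...,0]>-.2)&(Z>.048)
for lo in np.arange(-.2,-.05,.01):
    k=m&(J[...,0]>=lo)&(J[...,0]<lo+.01); print(round(lo,2),k.sum(),np.round(J[k][:,1].mean()*1000,1) if k.sum() else '',end=' | ')
cv2.imwrite('pics/n.png',cv2.resize(d['image'][140:275,215:350,::-1],None,fx=4,fy=4,interpolation=cv2.INTER_CUBIC))
plan([.5,-.016,.2],5.08)
E
```

```text
time: 28.75
position: [0.6269, 0.2389, 0.1543]
tool_rot: [-3.138, -0.141, -0.003]
ft_force: [0.8, 0.4, -0.3]
grip_width: 0.492
grip_force: 0.0
pin 33 [ -6.  -89.4] 0.0684
pin 33 [-2.6  3.8] 0.0651
pin 29 [-2.1 93.6] 0.0653
bar [-60.1 -50.5 -34. ]
-0.2 0  | -0.19 3 4.4 | -0.18 22 6.3 | -0.17 21 3.9 | -0.16 22 1.2 | -0.15 22 -1.3 | -0.14 21 -3.5 | -0.13 0  | -0.12 0  | -0.11 0  | -0.1 0  | -0.09 16 1.4 | -0.08 20 1.7 | -0.07 1 -3.4 | -0.06 0  | -0.05 0  | t 28.8 row [-149.5  253.8  -48.3] [-0.6 -0.1  0.8] pos [0.6226 0.2523 0.1544] j7 -2.05
```

View pics/n.png

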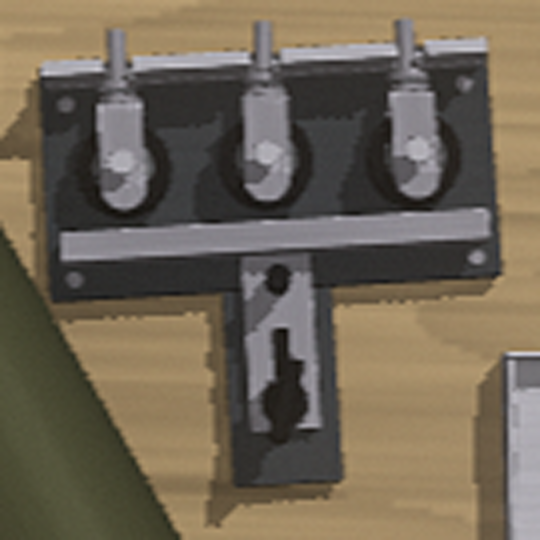

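The crop shows all three casters in their slots with pins up at (122,160), (267,152) and (417,150). The post is at (278,278) and the knob wing runs (280,335)–(285,435). Next: grip the post and push the bar.

```bash
python3 -m jog '[[[-90,254,0,0,0,0,43],[-90,254,0,0,0,0,43],[-90,254,0,0,0,0,43],[-90,254,0,0,0,0,43],[-90,254,0,0,0,0,43],[-90,254,0,0,0,0,43],[-90,254,0,0,0,0,43],[-90,254,0,0,0,0,43],[-90,254,0,0,0,0,43]]]' 40
python3 - <<'E'
from h import *
plan([.5313,-.0128,.034],5.08)
E
```

```text
time: 29.7
position: [0.5603, -0.0215, 0.1536]
tool_rot: [-3.137, -0.148, -0.001]
ft_force: [-0.3, -0.4, 0.8]
grip_width: 0.494
grip_force: 0.0
t 29.7 row [-28.2 -11.3 119.6] [-0.  -0.   0.3] pos [ 0.5603 -0.0215  0.1536] j7 -1.56
```

```bash
python3 -m jog '[[[-28,-11,20,0,0,0,43],[-28,-11,65,0,0,0,43],[-28,-11,100,0,0,0,43],[-28,-11,119,0,0,0,43],[-28,-11,119,0,0,0,43],[-28,-11,119,0,0,0,43],[-28,-11,119,0,0,0,5],[-28,-11,119,0,0,0,5],[-28,-11,119,0,0,0,5],[-28,-11,119,0,0,0,5]]]' 30
python3 -m jog '[[[0,0,0,0,0,0,5],[4,0,0,0,0,0,5],[8,0,0,0,0,0,5],[11,0,0,0,0,0,5],[11,0,0,0,0,0,5]]]'
```

```text
time: 30.7
position: [0.5314, -0.0152, 0.035]
tool_rot: [3.138, 0.143, 0.002]
ft_force: [-0.4, 0.7, -0.4]
grip_width: 0.215
grip_force: 0.0
time: 31.2
position: [0.5403, -0.0138, 0.0349]
tool_rot: [3.138, 0.144, -0.007]
ft_force: [-5.9, 0.8, 10.0]
grip_width: 0.174
grip_force: 30.0
```

```bash
python3 -m jog '[[[1,0,0,0,0,0,5],[2,0,0,0,0,0,5],[3,0,0,0,0,0,5],[3,0,0,0,0,0,5]]]'; python3 -m jog '[[[1,0,0,0,0,0,5],[2,0,0,0,0,0,5],[3,0,0,0,0,0,5],[3,0,0,0,0,0,5]]]'
```

```text
time: 31.6
position: [0.5413, -0.0137, 0.0348]
tool_rot: [3.138, 0.144, -0.013]
ft_force: [-12.4, 0.9, 14.1]
grip_width: 0.171
grip_force: 30.0
time: 32.0
position: [0.5415, -0.0137, 0.0348]
tool_rot: [3.137, 0.143, -0.023]
ft_force: [-18.2, -0.3, 22.2]
grip_width: 0.172
grip_force: 30.0
```

The bar bears on the wheels at 18 N. I'll release it, rise, and flip the wrist to grip the knob.

```bash
python3 -m jog '[[[-3,0,0,0,0,0,43],[-3,0,0,0,0,0,43],[-3,0,0,0,0,0,43],[-3,0,-30,0,0,0,43],[-3,0,-80,0,0,0,43],[-3,0,-110,0,0,0,43],[-3,0,-110,0,0,-8,43],[-3,0,-110,0,0,-16,43]]]'
python3 -m jog '[[[-20,0,0,0,0,-83,43],[-40,0,0,0,0,-83,43],[-40,0,0,0,0,-83,43],[-40,0,0,0,0,-83,43],[-40,0,0,0,0,-83,43],[-40,0,0,0,0,-83,43],[-40,0,0,0,0,-83,43],[-40,0,0,0,0,-83,43],[-40,0,0,0,0,-83,43],[-40,0,0,0,0,-83,43]]]'
python3 -m jog '[[[0,0,0,0,0,-67,43],[0,0,0,0,0,-67,43],[0,0,0,0,0,-67,43],[0,0,0,0,0,-67,43],[0,0,0,0,0,-67,43],[0,0,0,0,0,-67,43],[0,0,0,0,0,-67,43],[0,0,0,0,0,-67,43],[0,0,0,0,0,-67,43],[0,0,0,0,0,-67,43]]]'
python3 - <<'E'
from h import *
plan([.457,-.0185,.034],171.3)
E
```

```text
time: 32.8
position: [0.5463, -0.014, 0.1459]
tool_rot: [3.085, 0.587, 0.005]
ft_force: [0.1, -0.3, -0.3]
grip_width: 0.494
grip_force: 0.0
time: 33.8
position: [0.508, -0.0285, 0.1443]
tool_rot: [1.923, 2.484, 0.0]
ft_force: [0.2, -0.6, 0.3]
grip_width: 0.498
grip_force: 0.0
time: 34.8
position: [0.5079, -0.0284, 0.1443]
tool_rot: [0.245, 3.132, 0.0]
ft_force: [-0.1, 0.2, 0.2]
grip_width: 0.494
grip_force: 0.0
t 34.8 row [ 51.8   1.9 110.3] [ 0.   0.  -0.2] pos [ 0.5079 -0.0284  0.1443] j7 1.36
```

```bash
python3 -m jog '[[[40,2,10,0,0,0,43],[52,2,40,0,0,0,43],[52,2,80,0,0,0,43],[52,2,102,0,0,0,43],[52,2,110,0,0,0,43],[52,2,110,0,0,0,43],[52,2,110,0,0,0,5],[52,2,110,0,0,0,5],[52,2,110,0,0,0,5],[52,2,110,0,0,0,5]]]' 30
python3 -m jog '[[[0,0,0,0,0,0,5],[0,0,0,0,0,0,5],[0,0,0,0,0,8,5],[0,0,0,0,0,16,5],[0,0,0,0,0,24,5],[0,0,0,0,0,32,5],[0,0,0,0,0,32,5]]]' 50
python3 - <<'E'
from h import *
tool(); print(ctrl.get_state()['torque'])
E
```

```text
time: 35.8
position: [0.4572, -0.0186, 0.0351]
tool_rot: [0.24, 3.131, -0.001]
ft_force: [-0.1, 0.4, -0.0]
grip_width: 0.218
grip_force: 0.0
time: 36.5
position: [0.4569, -0.0207, 0.035]
tool_rot: [1.097, 2.942, -0.004]
ft_force: [-1.1, -4.8, 3.7]
grip_width: 0.146
grip_force: 50.0
t 36.5 pos [ 0.4569 -0.0207  0.035 ] yaw(x axis) 139.1 zax [ 0.001 -0.003 -1.   ]
[-1.21217779  0.00390368 -0.13589062]
```

```bash
python3 -m jog '[[[0,0,0,0,0,8,5],[0,0,0,0,0,16,5],[0,0,0,0,0,23,5],[0,0,0,0,0,28,5],[0,0,0,0,0,30,5],[0,0,0,0,0,30,5]]]' 50
python3 - <<'E'
from h import *
tool(); print(ctrl.get_state()['torque'])
E
```

```text
time: 37.1
position: [0.4571, -0.0205, 0.035]
tool_rot: [1.816, 2.56, -0.003]
ft_force: [-0.2, -4.3, 3.1]
grip_width: 0.148
grip_force: 50.0
t 37.1 pos [ 0.4571 -0.0205  0.035 ] yaw(x axis) 109.3 zax [ 0.001 -0.003 -1.   ]
[-1.19136137 -0.04228895  0.05334206]
```

```bash
python3 -m jog '[[[0,0,0,0,0,0,43],[0,0,0,0,0,0,43],[0,0,0,0,0,0,43],[0,0,-30,0,0,0,43],[0,0,-80,0,0,0,43],[0,0,-130,0,0,0,43],[0,0,-160,0,0,0,43],[-250,0,-160,0,0,0,43],[-250,0,-160,0,0,0,43],[-250,0,-160,0,0,0,43]]]'
python3 - <<'E'
from h import *
d=look('top'); P=cloud(d); Z=P[...,2]; im=d['image'].astype(int)
s2=np.array([.6118,-.0062]); a=np.radians(5.08); X=np.array([np.cos(a),np.sin(a)]); Y=np.array([-X[1],X[0]])
J=np.stack([(P[...,:2]-s2)@X,(P[...,:2]-s2)@Y],-1)
for y in(-.092,0,.092):
    m=(np.abs(J[...,1]-y)<.02)&(np.abs(J[...,0])<.02)&(Z>.060)&(Z<.08); print('pin',m.sum(),np.round(J[m].mean(0)*1000,1),np.round(np.median(Z[m]),4))
m=(np.abs(J[...,1])<.04)&(J[...,0]<-.12)&(J[...,0]>-.2)&(Z>.055); q=J[m]; v=np.linalg.svd(q-q.mean(0))[2][0]; print('wing',m.sum(),q.mean(0),np.arctan(v[1]/v[0]))
m=(np.abs(J[...,1])<.02)&(J[...,0]<-.055)&(J[...,0]>-.11)&(Z>.053); print('post',J[m].mean(0))
# mallet
M=(P[...,0]>.53)&(P[...,0]<.68)&(P[...,1]<-.25)&(P[...,1]>-.5)
hd=M&(Z>.088)&(Z<.12); hn=M&(Z>.05)&(Z<.08)&(im[...,0]-im[...,2]>40)
print('head',hd.sum(),cv2.minAreaRect(P[hd][:,:2].astype(np.float32)*1000),np.median(Z[hd]))
q=P[hn][:,:2]; c=q.mean(0); v=np.linalg.svd(q-c)[2][0]; print('handle',hn.sum(),c,'dir',np.degrees(np.arctan2(v[1],v[0])),'ext',((q-c)@v).min(),((q-c)@v).max(),np.median(Z[hn]))
print(cv2.minAreaRect(q.astype(np.float32)*1000))
tool()
E
```

```text
time: 38.1
position: [0.5067, -0.1612, 0.195]
tool_rot: [1.815, 2.562, 0.0]
ft_force: [0.6, 0.9, 0.8]
grip_width: 0.499
grip_force: 0.0
pin 31 [ -0.6 -89.5] 0.0687
pin 31 [-1.   3.8] 0.0646
pin 30 [-1.  93.2] 0.0662
wing 114 [-0.15552785  0.00110013] -1.2976439720967128
post [-0.06844687  0.00120777]
head 0 ((0.0, 0.0), (0.0, 0.0), 0.0) nan
handle 350 [ 0.60649563 -0.41570152] dir -85.9901178331711 ext -0.05288283556684914 0.05296252631961637 0.07089201017291369
((607.2009887695312, -415.69140625), (23.388919830322266, 105.85081481933594), 4.031192302703857)
t 38.15 pos [ 0.5075 -0.1718  0.194 ] yaw(x axis) 108.74 zax [ 0.002 -0.005 -1.   ]
  return _methods._mean(a, axis=axis, dtype=dtype,
  ret = ret.dtype.type(ret / rcount)
```

```bash
python3 - <<'E'
from h import *
P=np.load('P0.npy');Z=P[...,2]
im=cv2.imread('pics/top0.png')[...,::-1].astype(int)
M=(P[...,0]>.53)&(P[...,0]<.68)&(P[...,1]<-.22)&(P[...,1]>-.52)
hd=M&(Z>.09)&(Z<.12); print('head',hd.sum(),cv2.minAreaRect(P[hd][:,:2].astype(np.float32)*1000),np.median(Z[hd]))
hn=M&(Z>.05)&(Z<.085)&(im[...,0]-im[...,2]>40);q=P[hn][:,:2];print('handle',hn.sum(),cv2.minAreaRect(q.astype(np.float32)*1000),np.percentile(q[:,1],[1,99]))
br=im.mean(2); sat=im.max(2)-im.min(2)
pd=M&(Z<.012)&(sat<22)&(br>40)&(br<110); q=P[pd][:,:2]; print('pad',pd.sum(),cv2.minAreaRect(q.astype(np.float32)*1000), np.percentile(q,[2,98],axis=0))
E
```

```text
head 509 ((599.3364868164062, -290.17681884765625), (50.47675323486328, 57.7236213684082), 1.8931210041046143) 0.10390797814182662
handle 460 ((605.9140014648438, -397.6567077636719), (23.41223907470703, 141.2032928466797), 4.84084415435791) [-0.46582673 -0.32897648]
pad 503 ((596.3375854492188, -297.34844970703125), (91.02721405029297, 92.89112854003906), 9.599933624267578) [[ 0.55018654 -0.34271499]
 [ 0.63439319 -0.24951865]]
```

```bash
python3 - <<'E'
from h import *
plan([.6042,-.358,.18],93.5)
E
```

```text
t 38.15 row [-207.3   31.7   15.1] [ 0.1  0.3 15.2] pos [ 0.5075 -0.1718  0.194 ] j7 0.56
```

```bash
python3 -m jog '[[[-180,32,14,0,0,15,43],[-180,32,14,0,0,15,43],[-180,32,14,0,0,15,43],[-180,32,14,0,0,15,43],[-180,32,14,0,0,15,43],[-180,32,14,0,0,15,43],[-180,32,14,0,0,15,43],[-180,32,14,0,0,15,43]]]'
python3 - <<'E'
from h import *
plan([.6042,-.358,.039],93.5)
E
```

```text
time: 38.95
position: [0.5957, -0.3175, 0.181]
tool_rot: [2.135, 2.304, 0.001]
ft_force: [-0.0, 0.0, 0.3]
grip_width: 0.493
grip_force: 0.0
t 38.95 row [-41.1   5.3 142. ] [ 0.  -0.   0.9] pos [ 0.5957 -0.3175  0.181 ] j7 0.43
```

```bash
python3 -m jog '[[[-41,5.3,10,0,0,1,43],[-41,5.3,50,0,0,1,43],[-41,5.3,95,0,0,1,43],[-41,5.3,125,0,0,1,43],[-41,5.3,141,0,0,1,43],[-41,5.3,141,0,0,1,43],[-41,5.3,141,0,0,1,15],[-41,5.3,141,0,0,1,15],[-41,5.3,141,0,0,1,15],[-41,5.3,141,0,0,1,15]]]' 60
python3 -m jog '[[[0,0,0,0,0,0,15],[0,0,-10,0,0,0,15],[0,0,-40,0,0,0,15],[0,0,-80,0,0,0,15],[0,0,-80,0,0,0,15]]]'
python3 - <<'E'
from h import *
tool(); print(ctrl.get_state()['torque'])
d=look('scene'); P=cloud(d); im=d['image'].astype(int)
m=(np.abs(P[...,0]-.6)<.06)&(np.abs(P[...,1]+.29)<.06)&(P[...,2]>.05)&(im.max(2)<60); q=P[m]; print(m.sum(),np.percentile(q,[2,50,98],axis=0))
E
```

```text
time: 39.95
position: [0.6043, -0.3607, 0.0412]
tool_rot: [2.156, 2.282, -0.0]
ft_force: [-0.1, 0.2, 4.4]
grip_width: 0.252
grip_force: 59.9
time: 40.45
position: [0.6072, -0.3613, 0.1255]
tool_rot: [2.151, 2.276, 0.004]
ft_force: [1.6, -0.9, -3.9]
grip_width: 0.246
grip_force: 59.9
t 40.45 pos [ 0.6072 -0.3613  0.1255] yaw(x axis) 93.24 zax [ 0.009 -0.005 -1.   ]
[-0.45380376 -0.2878767  -0.00155081]
4420 [[ 0.54712848 -0.34836747  0.10039849]
 [ 0.62654954 -0.32273086  0.39205236]
 [ 0.6559256  -0.26861956  0.5406649 ]]
```

```bash
python3 - <<'E'
from h import *
d=look('scene'); P=cloud(d); im=d['image'].astype(int)
m=(P[...,0]>.54)&(P[...,0]<.66)&(P[...,1]>-.33)&(P[...,1]<-.25)&(P[...,2]>.05)&(P[...,2]<.21)&(im.max(2)<75)
q=P[m]
for y in np.arange(-.33,-.25,.01):
    k=q[(q[:,1]>=y)&(q[:,1]<y+.01)]
    if len(k)>5: print(round(y,2),len(k),np.round(np.percentile(k[:,2],[2,98]),4),np.round(np.percentile(k[:,0],[5,95]),3))
tool()
E
```

```text
-0.33 67 [0.1085 0.2098] [0.573 0.651]
-0.32 169 [0.0917 0.1851] [0.59  0.632]
-0.31 181 [0.0888 0.1846] [0.588 0.632]
-0.3 180 [0.0889 0.1853] [0.592 0.63 ]
-0.29 179 [0.0881 0.1844] [0.59 0.63]
-0.28 179 [0.0901 0.1845] [0.589 0.629]
-0.27 130 [0.0927 0.1831] [0.584 0.628]
t 40.55 pos [ 0.6039 -0.3599  0.1194] yaw(x axis) 93.25 zax [ 0.    -0.001 -1.   ]
```

```bash
python3 - <<'E'
from h import *
plan([.624,-.167,.13],93.3)
E
```

```text
t 40.55 row [191.5  31.  -10.7] [ 0.  0. -0.] pos [ 0.6039 -0.3599  0.1194] j7 0.45
```

```bash
python3 -m jog '[[[0,0,-25,0,0,0,15],[40,10,-35,0,0,0,15],[80,20,-35,0,0,0,15],[120,31,-35,0,0,0,15],[160,31,-35,0,0,0,15],[191,31,-35,0,0,0,15],[191,31,-25,0,0,0,15],[191,31,-10,0,0,0,15],[191,31,-10,0,0,0,15]]]'
python3 -m jog '[[[0,0,6,0,0,0,15],[0,0,12,0,0,0,15],[0,0,18,0,0,0,15],[0,0,22,0,0,0,15],[0,0,24,0,0,0,15],[0,0,24,0,0,0,15]]]'
python3 - <<'E'
from h import *
tool([.624,-.167,.092]); print(ctrl.get_state()['torque'])
E
```

```text
time: 41.45
position: [0.6204, -0.1686, 0.1242]
tool_rot: [-2.154, -2.277, 0.008]
ft_force: [-0.5, -0.1, -6.2]
grip_width: 0.247
grip_force: 59.9
time: 42.05
position: [0.6239, -0.1676, 0.1056]
tool_rot: [-2.158, -2.283, 0.0]
ft_force: [0.3, 0.4, -5.3]
grip_width: 0.247
grip_force: 59.9
t 42.05 pos [ 0.6239 -0.1676  0.1056] yaw(x axis) 93.24 zax [-0. -0. -1.]
shift [ 0.6  0.1 13.6]
[-0.31601203 -0.06245854 -0.0530344 ]
```

```bash
python3 -m jog '[[[0,0,2,0,0,0,15],[0,0,4,0,0,0,15],[0,0,6,0,0,0,15],[0,0,8,0,0,0,15],[0,0,8,0,0,0,15]]]'; python3 -m jog '[[[0,0,2,0,0,0,15],[0,0,4,0,0,0,15],[0,0,6,0,0,0,15],[0,0,6,0,0,0,15]]]'
python3 - <<'E'
from h import *
tool(); print(ctrl.get_state()['torque'])
E
```

```text
time: 42.55
position: [0.6243, -0.168, 0.0977]
tool_rot: [2.157, 2.282, 0.0]
ft_force: [-2.1, -2.6, 4.1]
grip_width: 0.248
grip_force: 59.9
time: 42.95
position: [0.6244, -0.1682, 0.0924]
tool_rot: [2.157, 2.282, 0.0]
ft_force: [-4.2, -2.8, 9.1]
grip_width: 0.248
grip_force: 60.0
t 42.95 pos [ 0.6244 -0.1682  0.0924] yaw(x axis) 93.21 zax [ 0.001 -0.001 -1.   ]
[-0.19419784  0.96512069  0.25889552]
```

```bash
python3 -m jog '[[[0,0,2,0,0,0,15],[0,0,4,0,0,0,15],[0,0,4,0,0,0,15]]]'; python3 -m jog '[[[0,0,2,0,0,0,15],[0,0,4,0,0,0,15],[0,0,4,0,0,0,15]]]'
```

```text
time: 43.25
position: [0.6246, -0.1702, 0.0894]
tool_rot: [2.157, 2.279, -0.002]
ft_force: [-4.7, -6.8, 12.4]
grip_width: 0.251
grip_force: 60.0
time: 43.55
position: [0.6248, -0.1722, 0.0858]
tool_rot: [2.156, 2.276, -0.004]
ft_force: [-4.2, -8.5, 14.2]
grip_width: 0.246
grip_force: 60.0
```

```bash
python3 -m jog '[[[0,0,-10,0,0,0,15],[0,0,-35,0,0,0,15],[0,0,-45,0,0,0,15],[-100,0,-45,0,0,0,15],[-150,0,-45,0,0,0,15],[-150,0,-45,0,0,0,15],[-150,0,-45,0,0,0,15]]]'
cat >> h.py <<'E'
def pins(d):
    P=cloud(d); Z=P[...,2]
    s2=np.array([.6118,-.0062]); a=np.radians(5.08); X=np.array([np.cos(a),np.sin(a)]); Y=np.array([-X[1],X[0]])
    J=np.stack([(P[...,:2]-s2)@X,(P[...,:2]-s2)@Y],-1)
    for y in(-.09,.003,.093):
        r=np.hypot(J[...,0],J[...,1]-y); m=(r<.006); b=(np.abs(J[...,0]-.03)<.006)&(np.abs(J[...,1]-y)<.008)
        print('pin z',np.round(np.median(Z[m]),4),m.sum(),'fork z',np.round(np.median(Z[b]),4),b.sum())
def malletz():
    d=look('scene'); P=cloud(d); im=d['image'].astype(int); s=ctrl.get_state()['position']
    m=(abs(P[...,0]-s[0])<.04)&(P[...,1]-s[1]>.03)&(P[...,1]-s[1]<.12)&(P[...,2]>s[2]-.06)&(P[...,2]<s[2]+.09)&(im.max(2)<75)
    q=P[m]; q[:,1]-=s[1]
    for y in np.arange(.03,.115,.01):
        k=q[(q[:,1]>=y)&(q[:,1]<y+.01)]
        if len(k)>5: print(round(y,2),len(k),'rel z',np.round(np.percentile(k[:,2],[3,97])-s[2],4))
E
python3 - <<'E'
from h import *
pins(look('top')); tool(); malletz()
E
```

```text
time: 44.25
position: [0.629, -0.3295, 0.1258]
tool_rot: [2.17, 2.268, -0.012]
ft_force: [-0.9, -2.5, -6.1]
grip_width: 0.248
grip_force: 59.9
pin z 0.0569 18 fork z 0.0522 31
pin z 0.0644 19 fork z 0.0529 31
pin z 0.0651 18 fork z 0.0533 30
t 44.3 pos [ 0.6301 -0.3236  0.1257] yaw(x axis) 92.76 zax [-0.003 -0.002 -1.   ]
0.03 125 rel z [-0.009   0.0862]
0.04 185 rel z [-0.0277  0.0673]
0.05 189 rel z [-0.0258  0.0686]
0.06 183 rel z [-0.0254  0.0693]
0.07 184 rel z [-0.0234  0.0703]
0.08 188 rel z [-0.0247  0.0708]
0.09 86 rel z [-0.0265  0.0345]
```

Pin 1 is home (head at 57 mm), and the mallet has tilted about 4.5° in the grip. For pin 2 I'll press nearer the handle to shorten the lever.

```bash
python3 - <<'E'
from h import *
plan([.617,-.067,.13],93.3)
E
```

```text
t 44.35 row [252.5  -1.   -3.7] [-0.1 -0.1 -0.3] pos [ 0.6313 -0.319   0.1259] j7 0.38
```

```bash
python3 -m jog '[[[252,-1,-15,0,0,0,15],[252,-1,-15,0,0,0,15],[252,-1,-15,0,0,0,15],[252,-1,-15,0,0,0,15],[252,-1,-15,0,0,0,15],[252,-1,-15,0,0,0,15],[252,-1,-5,0,0,0,15],[252,-1,-5,0,0,0,15],[252,-1,-5,0,0,0,15]]]'
python3 - <<'E'
from h import *
tool([.617,-.067,.097])
E
```

```text
time: 45.25
position: [0.6163, -0.0671, 0.132]
tool_rot: [-2.159, -2.28, 0.003]
ft_force: [-0.0, -0.0, -4.9]
grip_width: 0.245
grip_force: 59.9
t 45.25 pos [ 0.6163 -0.0671  0.132 ] yaw(x axis) 93.13 zax [-0.002 -0.    -1.   ]
shift [ 0.1  0.8 35. ]
```

```bash
python3 -m jog '[[[0,0,12,0,0,0,15],[0,0,24,0,0,0,15],[0,0,32,0,0,0,15],[0,0,35,0,0,0,15],[0,0,35,0,0,0,15]]]'; python3 -m jog '[[[0,0,2,0,0,0,15],[0,0,4,0,0,0,15],[0,0,6,0,0,0,15],[0,0,8,0,0,0,15],[0,0,8,0,0,0,15]]]';python3 -m jog '[[[0,0,2,0,0,0,15],[0,0,4,0,0,0,15],[0,0,4,0,0,0,15]]]'
```

```text
time: 45.75
position: [0.6167, -0.0659, 0.0976]
tool_rot: [-2.157, -2.282, 0.001]
ft_force: [0.2, -0.2, -4.3]
grip_width: 0.25
grip_force: 59.9
time: 46.25
position: [0.618, -0.0659, 0.0912]
tool_rot: [2.157, 2.282, 0.002]
ft_force: [-0.8, -1.9, 4.2]
grip_width: 0.249
grip_force: 59.9
time: 46.55
position: [0.618, -0.066, 0.0873]
tool_rot: [2.157, 2.282, 0.001]
ft_force: [-1.5, -2.0, 6.9]
grip_width: 0.25
grip_force: 59.9
```

```bash
python3 -m jog '[[[0,0,2,0,0,0,15],[0,0,4,0,0,0,15],[0,0,4,0,0,0,15]]]';python3 -m jog '[[[0,0,2,0,0,0,15],[0,0,3,0,0,0,15],[0,0,3,0,0,0,15]]]'
```

```text
time: 46.85
position: [0.6183, -0.0677, 0.0847]
tool_rot: [2.157, 2.279, -0.0]
ft_force: [-3.0, -3.3, 13.7]
grip_width: 0.247
grip_force: 60.0
time: 47.15
position: [0.6184, -0.0693, 0.0821]
tool_rot: [2.156, 2.277, -0.002]
ft_force: [-4.7, -6.7, 15.6]
grip_width: 0.246
grip_force: 60.0
```

```bash
python3 -m jog '[[[0,0,-10,0,0,0,15],[0,0,-35,0,0,0,15],[0,0,-45,0,0,0,15],[-100,0,-45,0,0,0,15],[-150,0,-45,0,0,0,15],[-200,0,-45,0,0,0,15],[-200,0,-45,0,0,0,15],[-200,0,-45,0,0,0,15]]]'; python3 - <<'E'
from h import *
pins(look('top')); malletz(); plan([.609,.026,.13],93.3)
E
```

```text
time: 47.95
position: [0.6254, -0.2782, 0.1221]
tool_rot: [2.17, 2.267, -0.012]
ft_force: [0.1, -2.2, -4.2]
grip_width: 0.251
grip_force: 59.9
pin z 0.0566 18 fork z 0.0512 30
pin z 0.057 17 fork z 0.0527 30
pin z 0.066 19 fork z 0.0523 28
0.03 114 rel z [0.0097 0.0888]
0.04 176 rel z [-0.0206  0.0722]
0.05 183 rel z [-0.0203  0.0736]
0.06 179 rel z [-0.0199  0.0753]
0.07 179 rel z [-0.018   0.0771]
0.08 161 rel z [-0.0167  0.075 ]
0.09 68 rel z [-0.0184  0.0212]
t 48.05 row [294.   -2.9  -7.5] [-0.1 -0.1 -0.3] pos [ 0.6273 -0.2674  0.1222] j7 0.31
```

Pin 2 is home. The mallet's nose is up about 7°, so I'll level it by tilting the tool 6.5° and then go over pin 3.

```bash
python3 -m jog '[[[0,-3,-10,0,-6.5,0,15],[60,-3,-20,0,-6.5,0,15],[120,-3,-25,0,-6.5,0,15],[180,-3,-25,0,-6.5,0,15],[230,-3,-25,0,-6.5,0,15],[280,-3,-25,0,-6.5,0,15],[280,-3,-25,0,-6.5,0,15],[280,-3,-25,0,-6.5,0,15],[280,-3,-25,0,-6.5,0,15]]]'
python3 - <<'E'
from h import *
malletz(); tool([.609,.026,.1])
E
```

```text
time: 48.95
position: [0.6087, 0.0175, 0.1487]
tool_rot: [2.094, 2.229, -0.119]
ft_force: [0.4, -1.3, -5.8]
grip_width: 0.251
grip_force: 59.9
0.03 8 rel z [0.0875 0.0899]
0.04 58 rel z [-0.031   0.0871]
0.05 66 rel z [-0.0307  0.0866]
0.06 95 rel z [-0.0301  0.0662]
0.07 161 rel z [-0.0275  0.0674]
0.08 165 rel z [-0.026   0.0676]
0.09 128 rel z [-0.0279  0.0669]
0.1 6 rel z [-0.0295  0.0222]
t 49.0 pos [0.609  0.015  0.1487] yaw(x axis) 93.38 zax [ 0.006 -0.113 -0.994]
shift [16.4  0.7 47.1]
```

```bash
python3 -m jog '[[[8,0.5,10,0,0,0,15],[12,0.5,25,0,0,0,15],[16,0.5,38,0,0,0,15],[16,0.5,43,0,0,0,15],[16,0.5,43,0,0,0,15]]]'; python3 -m jog '[[[0.2,0,2,0,0,0,15],[0.5,0,4,0,0,0,15],[0.7,0,6,0,0,0,15],[0.9,0,8,0,0,0,15],[0.9,0,8,0,0,0,15]]]';python3 -m jog '[[[0.2,0,2,0,0,0,15],[0.5,0,4,0,0,0,15],[0.5,0,4,0,0,0,15]]]'
```

```text
time: 49.5
position: [0.6084, 0.0244, 0.1029]
tool_rot: [2.101, 2.223, -0.123]
ft_force: [0.1, 0.2, -5.0]
grip_width: 0.249
grip_force: 59.9
time: 50.0
position: [0.6102, 0.0248, 0.0982]
tool_rot: [2.099, 2.22, -0.118]
ft_force: [-1.6, -1.3, 2.7]
grip_width: 0.25
grip_force: 59.9
time: 50.3
position: [0.6102, 0.0247, 0.0932]
tool_rot: [2.099, 2.22, -0.118]
ft_force: [-1.7, -2.9, 4.7]
grip_width: 0.247
grip_force: 59.9
```

```bash
python3 -m jog '[[[0.2,0,2,0,0,0,15],[0.5,0,4,0,0,0,15],[0.5,0,4,0,0,0,15]]]';python3 -m jog '[[[0.2,0,2,0,0,0,15],[0.5,0,4,0,0,0,15],[0.5,0,4,0,0,0,15]]]'
```

```text
time: 50.6
position: [0.6102, 0.0247, 0.0892]
tool_rot: [2.099, 2.22, -0.118]
ft_force: [-1.0, -3.0, 4.9]
grip_width: 0.249
grip_force: 59.9
time: 50.9
position: [0.6106, 0.0232, 0.0871]
tool_rot: [2.099, 2.218, -0.12]
ft_force: [-4.7, -6.6, 14.4]
grip_width: 0.251
grip_force: 60.0
```

```bash
python3 -m jog '[[[0,0,-10,0,0,0,15],[0,0,-35,0,0,0,15],[0,0,-50,0,0,0,15],[-100,0,-50,0,0,0,15],[-150,0,-50,0,0,0,15],[-200,0,-50,0,0,0,15],[-260,0,-50,0,0,0,15],[-260,0,-50,0,0,0,15],[-260,0,-50,0,0,0,15]]]'; python3 - <<'E'
from h import *
pins(look('top')); malletz(); plan([.600,-.365,.13],93.3); tool()
E
```

```text
time: 51.8
position: [0.6221, -0.2375, 0.1634]
tool_rot: [2.109, 2.208, -0.127]
ft_force: [-1.1, -2.6, -5.0]
grip_width: 0.249
grip_force: 59.9
pin z 0.0571 18 fork z 0.0533 29
pin z 0.0579 18 fork z 0.0526 27
pin z 0.0575 18 fork z 0.0532 28
0.03 69 rel z [0.0136 0.0894]
0.04 180 rel z [-0.0251  0.0884]
0.05 187 rel z [-0.026   0.0686]
0.06 184 rel z [-0.0251  0.0689]
0.07 190 rel z [-0.0241  0.0697]
0.08 182 rel z [-0.0252  0.07  ]
0.09 54 rel z [-0.0242  0.0566]
t 51.9 row [-127.9  -29.5   47.5] [-0.1  6.5 -0.4] pos [ 0.6228 -0.2312  0.1626] j7 0.18
t 51.9 pos [ 0.6228 -0.2312  0.1626] yaw(x axis) 92.9 zax [ 0.005 -0.114 -0.993]
```

```bash
python3 -m jog '[[[-60,-25,20,0,-1,0,15],[-110,-25,30,0,-2,0,15],[-125,-27,30,0,-2,0,15],[-125,-27,30,0,-2,0,15],[-125,-27,30,0,-2,0,15],[-125,-27,30,0,-2,0,15]]]'; python3 - <<'E'
from h import *
for i in range(4): pins(look('top'))
malletz(); tool([.602,-.362,.05])
E
```

```text
time: 52.5
position: [0.6053, -0.3524, 0.1474]
tool_rot: [2.078, 2.207, -0.151]
ft_force: [0.8, 0.1, -5.4]
grip_width: 0.249
grip_force: 59.9
pin z 0.0569 17 fork z 0.0527 29
pin z 0.0546 18 fork z 0.0543 30
pin z 0.0568 20 fork z 0.0531 29
pin z 0.0548 18 fork z 0.0524 31
pin z 0.0554 19 fork z 0.0528 28
pin z 0.0563 17 fork z 0.0533 31
pin z 0.057 15 fork z 0.053 29
pin z 0.0563 18 fork z 0.0535 29
pin z 0.0558 18 fork z 0.0531 30
pin z 0.0566 18 fork z 0.0531 29
pin z 0.0561 17 fork z 0.0523 28
pin z 0.0553 21 fork z 0.053 29
0.03 45 rel z [0.0065 0.0885]
0.04 195 rel z [-0.0221  0.0877]
0.05 194 rel z [-0.0282  0.066 ]
0.06 183 rel z [-0.0283  0.0661]
0.07 189 rel z [-0.0285  0.0668]
0.08 184 rel z [-0.0281  0.0674]
0.09 202 rel z [-0.027   0.0655]
t 52.75 pos [ 0.6047 -0.3547  0.1482] yaw(x axis) 93.35 zax [ 0.009 -0.147 -0.989]
shift [ 7.4 -3.1 98.2]
```

All pins read home (mean 56 mm). I'll set the mallet on its pad.

```bash
python3 -m jog '[[[3,-3,25,0,0,0,15],[5,-3,60,0,0,0,15],[7,-3,85,0,0,0,15],[7,-3,96,0,0,0,15],[7,-3,98,0,0,0,15],[7,-3,98,0,0,0,15]]]'; python3 -m jog '[[[0.5,0,3,0,0,0,15],[1,0,6,0,0,0,15],[1.3,0,9,0,0,0,15],[1.3,0,9,0,0,0,15]]]'
python3 -m jog '[[[0.3,0,2,0,0,0,15],[0.5,0,3,0,0,0,15],[0.5,0,3,0,0,0,15]]]'
```

```text
time: 53.35
position: [0.6024, -0.3639, 0.0512]
tool_rot: [2.08, 2.201, -0.154]
ft_force: [-0.3, -0.4, -5.1]
grip_width: 0.246
grip_force: 59.9
time: 53.75
position: [0.6013, -0.3637, 0.0408]
tool_rot: [2.081, 2.203, -0.155]
ft_force: [0.6, 0.7, -5.1]
grip_width: 0.249
grip_force: 59.9
time: 54.05
position: [0.6018, -0.364, 0.0388]
tool_rot: [2.081, 2.201, -0.155]
ft_force: [-0.8, -0.1, -2.4]
grip_width: 0.249
grip_force: 59.9
```

```bash
python3 -m jog '[[[0.2,0,1.5,0,0,0,15],[0.2,0,1.5,0,0,0,26],[0.2,0,1.5,0,0,0,35],[0.2,0,1.5,0,0,0,43],[0.2,0,1.5,0,0,0,43],[0.2,0,1.5,0,0,0,43],[0,0,-20,0,0,0,43],[-5,0,-60,0,0,0,43],[-5,0,-110,0,0,0,43],[-5,0,-130,0,8.5,0,43]]]'; python3 - <<'E'
from h import *
tool()
d=look('scene'); P=cloud(d); im=d['image'].astype(int)
m=(P[...,0]>.54)&(P[...,0]<.66)&(P[...,1]>-.34)&(P[...,1]<-.24)&(P[...,2]>.0)&(P[...,2]<.12)&(im.max(2)<75); q=P[m]
for y in np.arange(-.33,-.25,.01):
    k=q[(q[:,1]>=y)&(q[:,1]<y+.01)]
    if len(k)>5: print(round(y,2),len(k),np.round(np.percentile(k[:,2],[3,97]),4),np.round(np.percentile(k[k[:,2]>.095][:,0],[3,97]),3))
plan([.457,-.0205,.15],109.3)
E
```

```text
time: 55.05
position: [0.6058, -0.341, 0.1738]
tool_rot: [2.141, 2.294, 0.012]
ft_force: [1.1, 1.6, -0.2]
grip_width: 0.495
grip_force: 0.0
t 55.05 pos [ 0.6058 -0.341   0.1738] yaw(x axis) 93.96 zax [ 0.008  0.003 -1.   ]
-0.33 9 [0.001  0.1005] [0.586 0.593]
-0.32 152 [0.0052 0.1039] [0.581 0.626]
-0.31 162 [0.0071 0.1048] [0.577 0.626]
-0.3 163 [0.0079 0.1043] [0.579 0.625]
-0.29 168 [0.0087 0.1045] [0.577 0.624]
-0.28 161 [0.0023 0.1041] [0.579 0.623]
-0.27 187 [0.0006 0.1022] [0.579 0.621]Traceback (most recent call last):
  File "<stdin>", line 7, in <module>
    return _quantile_unchecked(
        a, q, axis, out, overwrite_input, method, keepdims, weights)
    return _ureduce(a,
                    func=_quantile_ureduce_func,
    ...<5 lines>...
                    overwrite_input=overwrite_input,
                    method=method)
    r = func(a, **kwargs)
    result = _quantile(arr,
                       quantiles=q,
    ...<2 lines>...
                       out=out,
                       weights=wgt)
    slices_having_nans = np.isnan(arr[-1, ...])
                                  ~~~^^^^^^^^^
IndexError: index -1 is out of bounds for axis 0 with size 0
```

The mallet stands flat on its pad (top at 104 mm throughout). Next I'll loosen the knob.

```bash
python3 - <<'E'
from h import *
plan([.457,-.0205,.16],108.8)
E
```

```text
t 55.1 row [ 339.5 -128.    15.4] [  0.6  -0.  -15.6] pos [ 0.6039 -0.3523  0.176 ] j7 0.46
```

```bash
python3 -m jog '[[[340,-128,15,0,0,-15,43],[340,-128,15,0,0,-15,43],[340,-128,15,0,0,-15,43],[340,-128,15,0,0,-15,43],[340,-128,15,0,0,-15,43],[340,-128,15,0,0,-15,43],[340,-128,15,0,0,-15,43],[340,-128,15,0,0,-15,43],[340,-128,15,0,0,-15,43],[340,-128,15,0,0,-15,43]]]'; python3 - <<'E'
from h import *
plan([.457,-.0205,.034],108.8)
E
```

```text
time: 56.1
position: [0.4544, -0.0188, 0.1527]
tool_rot: [1.842, 2.543, -0.0]
ft_force: [-0.4, -0.9, 0.1]
grip_width: 0.49
grip_force: 0.0
t 56.1 row [ -2.3   1.8 118.7] [ 0.   0.1 -0.6] pos [ 0.4544 -0.0188  0.1527] j7 0.32
```

```bash
python3 -m jog '[[[-2,1,20,0,0,0,43],[-2,1,65,0,0,0,43],[-2,1,100,0,0,0,43],[-2,1,118,0,0,0,43],[-2,1,118,0,0,0,43],[-2,1,118,0,0,0,43],[-2,1,118,0,0,0,5],[-2,1,118,0,0,0,5],[-2,1,118,0,0,0,5],[-2,1,118,0,0,0,5]]]' 50
python3 -m jog '[[[0,0,0,0,0,0,5],[0,0,0,0,0,-8,5],[0,0,0,0,0,-16,5],[0,0,0,0,0,-24,5],[0,0,0,0,0,-32,5],[0,0,0,0,0,-40,5],[0,0,0,0,0,-48,5],[0,0,0,0,0,-56,5],[0,0,0,0,0,-64,5],[0,0,0,0,0,-69,5]]]' 50
python3 -m jog '[[[0,0,0,0,0,-1,5],[0,0,0,0,0,-1,5],[0,0,0,0,0,-1,43],[0,0,0,0,0,-1,43],[0,0,0,0,0,-1,43],[0,0,-30,0,0,0,43],[0,0,-80,0,0,0,43],[0,0,-125,0,0,0,43],[150,100,-125,0,0,0,43],[150,100,-125,0,0,0,43]]]'
cat >> h.py <<'E'
def jig():
    d=look('top'); P=cloud(d); Z=P[...,2]
    s2=np.array([.6118,-.0062]); a=np.radians(5.08); X=np.array([np.cos(a),np.sin(a)]); Y=np.array([-X[1],X[0]])
    J=np.stack([(P[...,:2]-s2)@X,(P[...,:2]-s2)@Y],-1)
    m=(np.abs(J[...,1])<.04)&(J[...,0]<-.12)&(J[...,0]>-.2)&(Z>.055)&(Z<.08); q=J[m]; v=np.linalg.svd(q-q.mean(0))[2][0]; print('wing',m.sum(),q.mean(0),-np.arctan(v[1]/v[0]))
    m=(np.abs(J[...,1])<.02)&(J[...,0]<-.055)&(J[...,0]>-.125)&(Z>.053)&(Z<.08); print('post',J[m].mean(0),m.sum())
    m=(np.abs(J[...,1])<.13)&(np.abs(J[...,1])>.03)&(J[...,0]>-.12)&(J[...,0]<-.045)&(np.abs(Z-.045)<.006); print('bar',np.round(np.percentile(J[m][:,0]*1000,[5,50,95]),1),m.sum())
E
python3 - <<'E'
from h import *
tool(); jig()
E
```

```text
time: 57.1
position: [0.4558, -0.019, 0.035]
tool_rot: [1.84, 2.544, 0.0]
ft_force: [-0.3, 0.2, -0.1]
grip_width: 0.213
grip_force: 0.0
time: 58.1
position: [0.4547, -0.0209, 0.0348]
tool_rot: [-0.07, -3.14, 0.005]
ft_force: [-2.5, -5.0, 5.6]
grip_width: 0.142
grip_force: 50.0
time: 59.1
position: [0.3755, 0.0419, 0.1608]
tool_rot: [0.077, 3.138, 0.002]
ft_force: [-1.4, 0.8, 0.3]
grip_width: 0.491
grip_force: 0.0
t 59.1 pos [0.3755 0.0419 0.1608] yaw(x axis) 177.2 zax [ 0.003  0.002 -1.   ]
wing 114 [-0.15644972  0.00132514] 0.10217589999332115
post [-0.06856168  0.00138354] 34
bar [-50.6 -48.  -45.4] 196
```

```bash
python3 - <<'E'
from h import *
plan([.5415,-.0137,.15],185)
E
```

```text
t 59.15 row [-175.8  -52.1    9. ] [-0.1 -0.2 -7.5] pos [0.3681 0.0459 0.1594] j7 1.54
```

```bash
python3 -m jog '[[[-170,-50,5,0,0,-7.5,43],[-170,-50,5,0,0,-7.5,43],[-170,-50,5,0,0,-7.5,43],[-170,-50,5,0,0,-7.5,43],[-170,-50,5,0,0,-7.5,43],[-170,-50,5,0,0,-7.5,43],[-170,-50,5,0,0,-7.5,43],[-170,-50,5,0,0,-7.5,43]]]'; python3 - <<'E'
from h import *
plan([.5415,-.0137,.034],185)
E
```

```text
time: 59.95
position: [0.5414, -0.0169, 0.1546]
tool_rot: [0.132, -3.139, 0.002]
ft_force: [0.7, -0.1, 0.2]
grip_width: 0.494
grip_force: 0.0
t 59.95 row [ -0.4   3.4 120.6] [-0.1 -0.  -0.2] pos [ 0.5414 -0.0169  0.1546] j7 1.53
```

```bash
python3 -m jog '[[[0,3,20,0,0,0,43],[0,3,65,0,0,0,43],[0,3,102,0,0,0,43],[0,3,119,0,0,0,43],[0,3,119,0,0,0,43],[0,3,119,0,0,0,43],[0,3,119,0,0,0,5],[0,3,119,0,0,0,5],[0,3,119,0,0,0,5],[0,3,119,0,0,0,5]]]' 40
python3 -m jog '[[[0,0,0,0,0,0,5],[6,0,0,0,0,0,5],[14,0,0,0,0,0,5],[22,0,0,0,0,0,5],[30,0,0,0,0,0,5],[36,0,0,0,0,0,5],[38.5,0,0,0,0,0,5],[38.5,0,0,0,0,0,5],[38.5,0,0,0,0,0,5]]]' 40
```

```text
time: 60.95
position: [0.5424, -0.0147, 0.0359]
tool_rot: [-0.13, 3.138, -0.001]
ft_force: [-0.3, -0.4, -0.2]
grip_width: 0.215
grip_force: 0.0
time: 61.85
position: [0.5031, -0.017, 0.0359]
tool_rot: [0.13, -3.138, -0.0]
ft_force: [0.8, 4.9, 6.6]
grip_width: 0.173
grip_force: 40.0
```

```bash
python3 -m jog '[[[0,0,0,0,0,0,43],[0,0,0,0,0,0,43],[0,0,0,0,0,0,43],[0,0,-30,0,0,0,43],[0,0,-75,0,0,0,43],[0,0,-120,0,0,0,43],[0,-30,-125,0,0,0,43],[-50,-60,-125,0,0,0,43],[-100,-80,-125,0,0,0,43],[-150,-80,-125,0,0,0,43]]]' 60
python3 - <<'E'
from h import *
plan([.6538,-.0949,.12],185.1)
E
```

```text
time: 62.85
position: [0.6489, -0.0915, 0.1596]
tool_rot: [0.118, -3.137, 0.007]
ft_force: [1.1, 0.5, 1.1]
grip_width: 0.497
grip_force: 0.0
t 62.85 row [-4.8 -3.5 39.6] [-0.3 -0.1 -0.8] pos [ 0.6489 -0.0915  0.1596] j7 1.55
```

```bash
python3 -m jog '[[[0,0,30,0,0,0,43],[0,0,60,0,0,0,43],[0,0,60,0,0,0,43],[0,0,60,0,0,0,43]]]'
python3 - <<'E'
from h import *
plan([.6538,-.0949,.0235],185.1); jig()
E
```

```text
time: 63.25
position: [0.6476, -0.0857, 0.0999]
tool_rot: [0.129, -3.137, 0.0]
ft_force: [-0.8, 0.0, -0.2]
grip_width: 0.493
grip_force: 0.0
t 63.25 row [-5.6 -9.6 76.4] [-0.  -0.1 -0.4] pos [ 0.6476 -0.0857  0.0999] j7 1.53
wing 114 [-0.15640645  0.00142291] 0.10080779933714296
post [-0.10789457  0.00117308] 32
bar [-89.2 -80.2 -70.8] 544
```

Bar fully back, knob at 0.10 rad. Now the first caster goes to the tray.

```bash
python3 -m jog '[[[-5.6,-9,10,0,0,0,43],[-5.6,-9,30,0,0,0,43],[-5.6,-9,55,0,0,0,43],[-5.6,-9,70,0,0,0,43],[-5.6,-9,75,0,0,0,43],[-5.6,-9,75,0,0,0,43],[-5.6,-9,75,0,0,0,20],[-5.6,-9,75,0,0,0,20],[-5.6,-9,75,0,0,0,20],[-5.6,-9,75,0,0,0,20]]]' 60
python3 -m jog '[[[0,0,0,0,0,0,20],[1,0,-15,0,0,0,20],[1,0,-40,0,0,0,20],[1,0,-80,0,0,0,20],[1,0,-120,0,0,0,20],[1,0,-135,0,0,0,20],[1,0,-135,0,0,0,20]]]'
python3 - <<'E'
from h import *
plan([.4238,-.4031,.1],185.1)
E
```

```text
time: 64.3
position: [0.6557, -0.0939, 0.0266]
tool_rot: [-0.13, 3.137, -0.001]
ft_force: [0.5, 0.0, 2.9]
grip_width: 0.31
grip_force: 59.9
time: 65.0
position: [0.655, -0.0935, 0.1631]
tool_rot: [-0.13, 3.135, -0.002]
ft_force: [-0.0, -0.2, -2.3]
grip_width: 0.309
grip_force: 60.0
t 65.0 row [ 256.4 -289.3   62.4] [-0.1  0.2 -0.3] pos [ 0.655  -0.0935  0.1631] j7 1.56
```

```bash
python3 -m jog '[[[50,0,0,0,0,0,20],[100,0,0,0,0,0,20],[150,0,0,0,0,0,20],[200,-20,0,0,0,0,20],[245,-60,0,0,0,0,20],[256,-110,0,0,0,0,20],[256,-155,0,0,0,0,20],[256,-205,0,0,0,0,20],[256,-250,0,0,0,0,20],[256,-289,0,0,0,0,20]]]'
python3 -m jog '[[[0,0,10,0,0,0,20],[0,0,40,0,0,0,20],[0,0,75,0,0,0,20],[0,0,100,0,0,0,20],[0,0,100,0,0,0,20]]]'
python3 - <<'E'
from h import *
plan([.4238,-.4031,.0135],185.1)
E
```

```text
time: 66.0
position: [0.4203, -0.4051, 0.1573]
tool_rot: [0.126, -3.136, -0.004]
ft_force: [0.2, -0.1, -2.1]
grip_width: 0.309
grip_force: 60.0
time: 66.5
position: [0.4184, -0.3988, 0.0539]
tool_rot: [0.13, -3.131, -0.015]
ft_force: [-0.0, 1.5, -3.0]
grip_width: 0.311
grip_force: 60.0
t 66.5 row [-5.4 -5.2 40.3] [ 0.6 -0.4 -0.3] pos [ 0.4184 -0.3988  0.0539] j7 2.24
```

```bash
python3 -m jog '[[[-3,-3,15,0,0,0,20],[-3,-3,28,0,0,0,20],[-3,-3,36,0,0,0,20],[-3,-3,40,0,0,0,20],[-3,-3,40,0,0,0,20]]]'
```

```text
time: 67.0
position: [0.4256, -0.4055, 0.02]
tool_rot: [0.13, -3.138, -0.001]
ft_force: [-0.3, 0.2, -2.1]
grip_width: 0.31
grip_force: 60.0
```

```bash
python3 -m jog '[[[0,0,2,0,0,0,20],[0,0,4,0,0,0,20],[0,0,5,0,0,0,20],[0,0,5,0,0,0,20]]]'; python3 -m jog '[[[0,0,1,0,0,0,20],[0,0,1,0,0,0,20]]]'
```

```text
time: 67.4
position: [0.4257, -0.4057, 0.0155]
tool_rot: [-0.13, 3.139, -0.0]
ft_force: [1.0, 0.3, -2.7]
grip_width: 0.31
grip_force: 60.0
time: 67.6
position: [0.4259, -0.4058, 0.0146]
tool_rot: [-0.13, 3.139, -0.001]
ft_force: [-0.4, -1.3, -1.2]
grip_width: 0.313
grip_force: 60.0
```

```bash
python3 -m jog '[[[0,0,0,0,0,0,43],[0,0,0,0,0,0,43],[0,0,0,0,0,0,43],[0,0,-20,0,0,0,43],[0,0,-60,0,0,0,43],[0,0,-105,0,0,0,43],[0,0,-140,0,0,0,43],[0,45,-140,0,0,0,43],[0,90,-140,0,0,0,43],[0,135,-140,0,0,0,43]]]'
python3 -m jog '[[[0,45,0,0,0,0,43],[-20,90,0,0,0,0,43],[-40,135,0,0,0,0,43],[-75,170,0,0,0,0,43],[-110,200,0,0,0,0,43],[-150,230,0,0,0,0,43],[-190,246,0,0,0,0,43],[-230,246,0,0,0,0,43],[-254,246,0,0,0,0,43],[-254,246,0,0,0,0,43]]]'
python3 -m jog '[[[0,0,30,0,0,0,43],[0,0,55,0,0,0,43],[0,0,55,0,0,0,43],[0,0,55,0,0,0,43]]]'
python3 - <<'E'
from h import *
plan([.6457,-.0032,.0235],185.1)
E
```

```text
time: 68.6
position: [0.4146, -0.2698, 0.1549]
tool_rot: [-0.129, 3.138, -0.001]
ft_force: [0.7, 0.2, 0.2]
grip_width: 0.493
grip_force: 0.0
time: 69.6
position: [0.6498, -0.0041, 0.1536]
tool_rot: [-0.131, 3.138, 0.003]
ft_force: [-0.4, -0.3, -1.3]
grip_width: 0.496
grip_force: 0.0
time: 70.0
position: [0.647, -0.0052, 0.0998]
tool_rot: [0.13, -3.138, 0.0]
ft_force: [-0.3, -1.2, 0.8]
grip_width: 0.5
grip_force: 0.0
t 70.0 row [ 1.   2.1 76.3] [-0.  -0.  -0.4] pos [ 0.647  -0.0052  0.0998] j7 1.37
```

```bash
python3 -m jog '[[[1,2,10,0,0,0,43],[1,2,30,0,0,0,43],[1,2,55,0,0,0,43],[1,2,70,0,0,0,43],[1,2,75,0,0,0,43],[1,2,75,0,0,0,43],[1,2,75,0,0,0,20],[1,2,75,0,0,0,20],[1,2,75,0,0,0,20],[1,2,75,0,0,0,20]]]' 60
python3 -m jog '[[[0,0,0,0,0,0,20],[1,0,-15,0,0,0,20],[1,0,-40,0,0,0,20],[1,0,-80,0,0,0,20],[1,0,-120,0,0,0,20],[1,0,-135,0,0,0,20],[1,0,-135,0,0,0,20]]]'
python3 -m jog '[[[50,0,0,0,0,0,20],[100,0,0,0,0,0,20],[150,0,0,0,0,0,20],[200,-20,0,0,0,0,20],[240,-60,0,0,0,0,20],[252,-110,0,0,0,0,20],[252,-155,0,0,0,0,20],[252,-205,0,0,0,0,20],[252,-250,0,0,0,0,20],[252,-287,0,0,0,0,20]]]'
python3 -m jog '[[[0,0,10,0,0,0,20],[0,0,40,0,0,0,20],[0,0,75,0,0,0,20],[0,0,110,0,0,0,20],[0,0,110,0,0,0,20],[0,0,110,0,0,0,20]]]'
python3 - <<'E'
from h import *
plan([.4199,-.3112,.0155],185.1)
E
```

```text
time: 71.0
position: [0.6471, -0.0027, 0.0255]
tool_rot: [-0.13, 3.137, 0.0]
ft_force: [0.0, 0.4, 3.3]
grip_width: 0.312
grip_force: 59.6
time: 71.7
position: [0.6464, -0.0031, 0.1617]
tool_rot: [-0.13, 3.135, -0.001]
ft_force: [-0.3, 0.3, -4.1]
grip_width: 0.31
grip_force: 59.7
time: 72.7
position: [0.4153, -0.3129, 0.1565]
tool_rot: [0.125, -3.136, -0.003]
ft_force: [0.7, 1.0, -2.7]
grip_width: 0.313
grip_force: 59.7
time: 73.3
position: [0.4166, -0.3087, 0.0481]
tool_rot: [0.13, -3.136, -0.005]
ft_force: [0.1, -1.1, -1.9]
grip_width: 0.314
grip_force: 59.7
t 73.3 row [-3.1 -2.9 32.5] [ 0.2 -0.1 -0.3] pos [ 0.4166 -0.3087  0.0481] j7 2.12
```

```bash
python3 -m jog '[[[-2,-2,12,0,0,0,20],[-2,-2,22,0,0,0,20],[-2,-2,30,0,0,0,20],[-2,-2,34,0,0,0,20],[-2,-2,34,0,0,0,20],[-2,-2,34,0,0,0,20]]]'
```

```text
time: 73.9
position: [0.4201, -0.3119, 0.0155]
tool_rot: [-0.13, 3.139, -0.0]
ft_force: [0.2, 0.1, -2.1]
grip_width: 0.314
grip_force: 59.7
```

```bash
python3 -m jog '[[[0,0,1.5,0,0,0,20],[0,0,1.5,0,0,0,43],[0,0,1.5,0,0,0,43],[0,0,1.5,0,0,0,43],[0,0,-20,0,0,0,43],[0,0,-60,0,0,0,43],[0,0,-105,0,0,0,43],[0,0,-140,0,0,0,43],[0,45,-140,0,0,0,43],[0,90,-140,0,0,0,43]]]'
python3 -m jog '[[[0,45,0,0,0,0,43],[-20,90,0,0,0,0,43],[-40,135,0,0,0,0,43],[-75,175,0,0,0,0,43],[-110,210,0,0,0,0,43],[-150,240,0,0,0,0,43],[-190,270,0,0,0,0,43],[-230,289,0,0,0,0,43],[-252,289,0,0,0,0,43],[-252,289,0,0,0,0,43]]]'
python3 -m jog '[[[0,0,30,0,0,0,43],[0,0,55,0,0,0,43],[0,0,55,0,0,0,43],[0,0,55,0,0,0,43]]]'
python3 - <<'E'
from h import *
plan([.6375,.0885,.0235],185.1)
E
```

```text
time: 74.9
position: [0.4135, -0.2223, 0.1572]
tool_rot: [-0.126, 3.136, -0.003]
ft_force: [0.2, 0.5, 0.2]
grip_width: 0.493
grip_force: 0.0
time: 75.9
position: [0.6419, 0.0881, 0.1547]
tool_rot: [-0.132, 3.138, 0.004]
ft_force: [0.3, 0.1, 0.1]
grip_width: 0.494
grip_force: 0.0
time: 76.3
position: [0.6393, 0.086, 0.1009]
tool_rot: [0.129, -3.139, 0.001]
ft_force: [-0.1, 0.4, 0.6]
grip_width: 0.496
grip_force: 0.0
t 76.3 row [ 1.6  2.7 77.4] [-0.  -0.  -0.4] pos [0.6393 0.086  0.1009] j7 1.19
```

```bash
python3 -m jog '[[[1.5,2.5,10,0,0,0,43],[1.5,2.5,30,0,0,0,43],[1.5,2.5,55,0,0,0,43],[1.5,2.5,70,0,0,0,43],[1.5,2.5,76,0,0,0,43],[1.5,2.5,76,0,0,0,43],[1.5,2.5,76,0,0,0,20],[1.5,2.5,76,0,0,0,20],[1.5,2.5,76,0,0,0,20],[1.5,2.5,76,0,0,0,20]]]' 60
python3 -m jog '[[[0,0,0,0,0,0,20],[1,0,-15,0,0,0,20],[1,0,-40,0,0,0,20],[1,0,-80,0,0,0,20],[1,0,-120,0,0,0,20],[1,0,-135,0,0,0,20],[1,0,-135,0,0,0,20]]]'
python3 -m jog '[[[50,0,0,0,0,0,20],[100,0,0,0,0,0,20],[150,0,0,0,0,0,20],[200,-20,0,0,0,0,20],[235,-60,0,0,0,0,20],[247,-110,0,0,0,0,20],[247,-155,0,0,0,0,20],[247,-205,0,0,0,0,20],[247,-250,0,0,0,0,20],[247,-287,0,0,0,0,20]]]'
python3 -m jog '[[[0,0,10,0,0,0,20],[0,0,40,0,0,0,20],[0,0,75,0,0,0,20],[0,0,110,0,0,0,20],[0,0,110,0,0,0,20],[0,0,110,0,0,0,20]]]'
python3 - <<'E'
from h import *
plan([.416,-.2193,.0155],185.1)
E
```

```text
time: 77.3
position: [0.639, 0.0889, 0.0254]
tool_rot: [-0.129, 3.137, -0.001]
ft_force: [0.1, -0.8, 3.7]
grip_width: 0.312
grip_force: 59.3
time: 78.0
position: [0.6382, 0.0897, 0.1619]
tool_rot: [-0.13, 3.135, 0.0]
ft_force: [0.4, -0.2, -2.5]
grip_width: 0.315
grip_force: 59.4
time: 79.0
position: [0.4125, -0.22, 0.157]
tool_rot: [0.125, -3.136, -0.003]
ft_force: [-0.4, 0.6, -1.8]
grip_width: 0.312
grip_force: 59.8
time: 79.6
position: [0.4135, -0.2161, 0.0484]
tool_rot: [0.131, -3.136, -0.004]
ft_force: [-0.1, -0.1, -2.0]
grip_width: 0.305
grip_force: 59.8
t 79.6 row [-2.3 -3.5 32.9] [ 0.2 -0.1 -0.3] pos [ 0.4135 -0.2161  0.0484] j7 1.99
```

```bash
python3 -m jog '[[[-1,-2,12,0,0,0,20],[-1,-2,22,0,0,0,20],[-1,-2,30,0,0,0,20],[-1,-2,34,0,0,0,20],[-1,-2,34,0,0,0,20],[-1,-2,35.5,0,0,0,20],[-1,-2,35.5,0,0,0,43],[-1,-2,35.5,0,0,0,43],[-1,-2,35.5,0,0,0,43],[-1,-2,35.5,0,0,0,43]]]'
python3 -m jog '[[[0,0,-20,0,0,0,43],[0,0,-60,0,0,0,43],[0,0,-105,0,0,0,43],[0,0,-150,0,0,0,43],[-50,0,-150,0,0,0,43],[-50,50,-150,0,0,0,43],[-50,100,-150,0,0,0,43],[-50,150,-150,0,0,0,43],[-50,200,-150,0,0,0,43],[-50,200,-150,0,0,0,43]]]'
python3 - <<'E'
from h import *
jig()
d=look('top'); P=cloud(d); Z=P[...,2]
for c in((.3921,-.4085),(.3862,-.3145),(.382,-.222)):
    r=np.hypot(P[...,0]-c[0],P[...,1]-c[1]); m=(r<.02)&(Z>.038); w=(r<.03)&(r>.018)&(Z>.012)
    print('pin',m.sum(),np.round(np.median(P[m],0),4),'max',np.round(np.percentile(P[m][:,2],95),4))
cv2.imwrite('pics/z.png',cv2.resize(d['image'][100:310,210:490,::-1],None,fx=2.8,fy=2.8,interpolation=cv2.INTER_CUBIC))
E
```

```text
time: 80.6
position: [0.4161, -0.2196, 0.0142]
tool_rot: [-0.13, 3.138, -0.001]
ft_force: [0.2, 0.8, -0.2]
grip_width: 0.48
grip_force: 0.0
time: 81.6
position: [0.4488, -0.0085, 0.1643]
tool_rot: [-0.147, 3.137, 0.001]
ft_force: [-0.1, -0.9, 0.2]
grip_width: 0.495
grip_force: 0.0
wing 0 [nan nan] -0.0
post [nan nan] 0
bar [-89.1 -80.  -70.7] 351
pin 148 [ 0.3903 -0.4075  0.0414] max 0.0465
pin 142 [ 0.387  -0.3128  0.042 ] max 0.0465
pin 135 [ 0.382  -0.2205  0.0416] max 0.0465h.py:72: RuntimeWarning: Mean of empty slice.
  m=(np.abs(J[...,1])<.04)&(J[...,0]<-.12)&(J[...,0]>-.2)&(Z>.055)&(Z<.08); q=J[m]; v=np.linalg.svd(q-q.mean(0))[2][0]; print('wing',m.sum(),q.mean(0),-np.arctan(v[1]/v[0]))
  ret = um.true_divide(
h.py:73: RuntimeWarning: Mean of empty slice.
  m=(np.abs(J[...,1])<.02)&(J[...,0]<-.055)&(J[...,0]>-.125)&(Z>.053)&(Z<.08); print('post',J[m].mean(0),m.sum())
```

View pics/z.png

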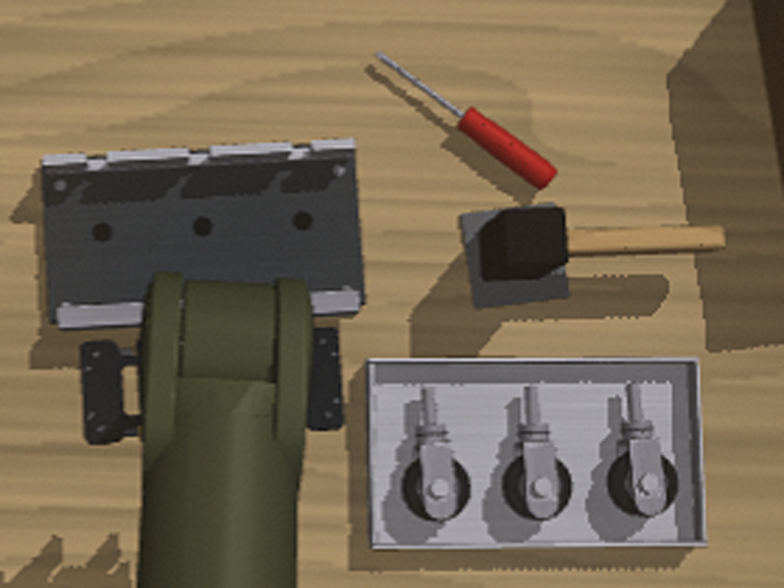

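The picture shows all three casters flat in the tray, pins up at (438,489), (541,488) and (650,486). The mallet stands on its pad, the bar is back, and the screwdriver is untouched. I'm handing in.

```bash
python3 -c "
from bench import ctrl
print(ctrl.close_job())"
```

```text
the job is handed in; nothing more can be done
None
```

I handed the job in at about 82 s: all three casters were clamped, pinned home with the mallet and laid flat in the tray pins up, with the knob loose, the bar fully back and the mallet on its pad; the hand-in gave no verdict.

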